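# Close the sample chamber's cover crosswise

## Task

Close the sample chamber: tighten the four blue-headed screws of its clear cover clockwise in two rounds, in each round doing two opposite corners first and then the other two. In the first round turn each screw only about an eighth of a turn (45 degrees); in the second turn each until you feel it come firmly home on the hard seat, so that the cover is clamped flat at all four corners. Keep the cover nearly level all the time, do not overtighten or lean on it, and leave the other things where they are.

Things in the scene. Friction and masses are not known exactly. Their poses are not given: they have to be found in the camera images.
- chamber: grey-and-metal square sample chamber, bolted down. Origin under the centre of its base, at counter height; z up, x away from the robot and y to its left at yaw 0. Foot 96 mm square; metal flange on top 132 mm square, upper face at z = 110 mm. The four screws stand at x, y = +-46 mm
- flange (a point): centre of the flange's upper face, chamber axes. On it, right under each screw, stands a round steel seat button, the cover's hard stop: tops 4 mm above the flange, but up to 1.4 mm more or less from chamber to chamber (all four alike), so home must be felt. A springy black gasket (1 N per mm at each corner) holds the cover up, 4.0 to 6.8 mm above the buttons at the start
- cover_mid (a point): centre of the clear plastic cover, 118 x 118 x 8 mm, 0.45 kg, half-way through its thickness; z is normal to it. It lies loose and level on the gasket at the start, under the collars of the four screws, its top about 127 mm above the counter; four steel tabs guide its edges (1.7 mm play)
- cover: the same clear cover; origin at the centre of its underside
- head_fl (a point): centre of the blue bar-shaped head of the front left (near the robot, to its left) screw (at chamber yaw 0). The bar is 36 mm long (x of this point), 10 mm thick (y) and 22 mm high; its foot is 20 mm above the collar that bears on the cover. z is up, along the screw's axis. The head leads the screw by a torsion spring (2.5 N m per rad) and floats 7 mm up and down on its spindle (0.3 N per mm)
- turn_fl (a joint): turn of the front left (near the robot, to its left) screw, rad, grows clockwise seen from above (tightening). Starts at 0 to 0.2; meets the cover at about 0.2, the hard seat at 1.2 to 1.9. Sinks 4 mm per rad; stays where left. Turning it takes about 0.25 N m free, up to 0.3 against the gasket; on the seat torque climbs 0.55 N m per rad of head: 0.4 N m (35 N of clamp force) is right, below 0.31 (12 N) too loose, above 0.48 (55 N) the cover cracks
- screw_fl: the front left (near the robot, to its left) screw; origin on its axis at the underside of its collar (17 mm across), 31 mm below the centre of the head. A screw tightened while the cover is tilted loses up to 12 N of clamp force as the others pull the cover flat
- head_fr (a point): centre of the blue bar-shaped head of the front right (near the robot, to its right) screw (at chamber yaw 0). The bar is 36 mm long (x of this point), 10 mm thick (y) and 22 mm high; its foot is 20 mm above the collar that bears on the cover. z is up, along the screw's axis. The head leads the screw by a torsion spring (2.5 N m per rad) and floats 7 mm up and down on its spindle (0.3 N per mm)
- turn_fr (a joint): turn of the front right (near the robot, to its right) screw, rad, grows clockwise seen from above (tightening). Starts at 0 to 0.2; meets the cover at about 0.2, the hard seat at 1.2 to 1.9. Sinks 4 mm per rad; stays where left. Turning it takes about 0.25 N m free, up to 0.3 against the gasket; on the seat torque climbs 0.55 N m per rad of head: 0.4 N m (35 N of clamp force) is right, below 0.31 (12 N) too loose, above 0.48 (55 N) the cover cracks
- screw_fr: the front right (near the robot, to its right) screw; origin on its axis at the underside of its collar (17 mm across), 31 mm below the centre of the head. A screw tightened while the cover is tilted loses up to 12 N of clamp force as the others pull the cover flat
- head_bl (a point): centre of the blue bar-shaped head of the back left screw (at chamber yaw 0). The bar is 36 mm long (x of this point), 10 mm thick (y) and 22 mm high; its foot is 20 mm above the collar that bears on the cover. z is up, along the screw's axis. The head leads the screw by a torsion spring (2.5 N m per rad) and floats 7 mm up and down on its spindle (0.3 N per mm)
- turn_bl (a joint): turn of the back left screw, rad, grows clockwise seen from above (tightening). Starts at 0 to 0.2; meets the cover at about 0.2, the hard seat at 1.2 to 1.9. Sinks 4 mm per rad; stays where left. Turning it takes about 0.25 N m free, up to 0.3 against the gasket; on the seat torque climbs 0.55 N m per rad of head: 0.4 N m (35 N of clamp force) is right, below 0.31 (12 N) too loose, above 0.48 (55 N) the cover cracks
- screw_bl: the back left screw; origin on its axis at the underside of its collar (17 mm across), 31 mm below the centre of the head. A screw tightened while the cover is tilted loses up to 12 N of clamp force as the others pull the cover flat
- head_br (a point): centre of the blue bar-shaped head of the back right screw (at chamber yaw 0). The bar is 36 mm long (x of this point), 10 mm thick (y) and 22 mm high; its foot is 20 mm above the collar that bears on the cover. z is up, along the screw's axis. The head leads the screw by a torsion spring (2.5 N m per rad) and floats 7 mm up and down on its spindle (0.3 N per mm)
- turn_br (a joint): turn of the back right screw, rad, grows clockwise seen from above (tightening). Starts at 0 to 0.2; meets the cover at about 0.2, the hard seat at 1.2 to 1.9. Sinks 4 mm per rad; stays where left. Turning it takes about 0.25 N m free, up to 0.3 against the gasket; on the seat torque climbs 0.55 N m per rad of head: 0.4 N m (35 N of clamp force) is right, below 0.31 (12 N) too loose, above 0.48 (55 N) the cover cracks
- screw_br: the back right screw; origin on its axis at the underside of its collar (17 mm across), 31 mm below the centre of the head. A screw tightened while the cover is tilted loses up to 12 N of clamp force as the others pull the cover flat
- bottle: media bottle with a pale cap, 45 mm across, 98 mm tall; origin under its centre; a bystander, to be left alone
- oil: small amber dropper bottle with a black cap, 33 mm across, 78 mm tall; origin under its centre; a bystander, to be left alone
- timer1: light grey countdown timer, 32 x 66 x 55 mm; origin under its centre; a bystander, to be left alone
- pen: red-capped marker pen lying down, 133 mm long; origin under its centre; a bystander, to be left alone
Mind the look-alikes: they are no part of the job. Of the things that look like the chamber, the larger one is meant.

How it is judged:
On the way, in this order (a step that is already met when the one before it is completed fails the run):
1. first round, first pair: two screws at opposite corners turned about an eighth of a turn (past 0.55 rad), the other two not yet (below 0.4 rad) (((value of joint each of turn_fl, turn_br above 0.55 rad and value of joint each of turn_fr, turn_bl below 0.4 rad) or (value of joint each of turn_fr, turn_bl above 0.55 rad and value of joint each of turn_fl, turn_br below 0.4 rad))), for 0.1 s.
2. first round done: all four turned part-way (0.55 to 1.2 rad) (value of joint turn_fl between 0.55 and 1.2 rad and value of joint turn_fr between 0.55 and 1.2 rad and value of joint turn_bl between 0.55 and 1.2 rad and value of joint turn_br between 0.55 and 1.2 rad), for 0.1 s.
3. second round, first pair: two screws at opposite corners tight (clamp force over 12 N), the other two still part-way (below 1.2 rad) (((contact force between each of screw_fl, screw_br and cover above 12 N and value of joint each of turn_fr, turn_bl below 1.2 rad) or (contact force between each of screw_fr, screw_bl and cover above 12 N and value of joint each of turn_fl, turn_br below 1.2 rad))), for 0.1 s.
At the end, for the whole second after the job is handed in: All four screws press on the cover with more than 12 N each (seated on the hard stop), the cover is level within 0.4 degrees and at rest (contact force between each of screw_fl, screw_fr, screw_bl, screw_br and cover above 12 N and value of joint each of turn_fl, turn_fr, turn_bl, turn_br above 1.15 rad and angle between cover's own z axis and vertical below 0.007 rad and linear speed of cover below 0.01 m/s); the robot touches nothing.
It fails at once if a screw presses the cover with more than 55 N (overtightened) (contact force between any of screw_fl, screw_fr, screw_bl, screw_br and cover above 55 N).
It fails at once if the cover tips more than 2.6 degrees (angle between cover's own z axis and vertical above 0.045 rad).
It fails at once if the robot leans on the cover with more than 15 N (contact force between the arm and cover above 15 N).
It fails at once if a bystander is moved more than 3 cm (distance of any of bottle, oil, timer1, pen from where it was at the start of the episode above 0.03 m).
It also fails if it takes over 72 s, if anything falls off the work surface, if the arm or the gripper's body presses on something with over 40 N, if the wrist force passes 120 N, or if a joint passes its speed limit or range.

## Robot

A 7-joint arm with a two-finger parallel gripper is mounted at the origin on a cart in front of the work surface, level with it; the furniture and walls round the work are solid. World frame = base frame: x ahead of the robot, y to its left, z up, the work surface at z = 0. Lengths are in m, angles in rad, forces in N, time in s.
With the tool pointing down it reaches from about 0.425 to 0.875 m from the base axis. Payload 8.4 kg.
Tool frame: the origin (TCP) lies at the very end of the fingers, on their centre line; the grasp point (between the pads) lies 19 mm behind it; z points along the fingers, y is the direction in which the jaws open and shut (so a half turn about z gives the same grasp; the last joint's range is limited). The gripper opens to 87 mm and grips with 3 to 60 N. Pads are 19 mm wide; open, the fingers measure 117 mm over their backs; the gripper's body (75 mm by 190 mm) begins 51 mm behind the grasp point.
Start: joints at [1.087, 0.333, 0.04, 1.465, -0.013, 1.343, -0.059], TCP at [0.244, -0.602, 0.223] pointing down, gripper open.
Joint ranges: [-2.58, 2.58], [-0.38, 2.09], [-1.3, 1.39], [0.25, 2.4], [-1.5, 4.64], [0.08, 2.09], [-2.65, 2.65]. Speed limits (rad/s): [2.22, 2.22, 2.79, 2.79, 3.14, 3.14, 3.14].

## Interface

Orientations are given as a unit quaternion [x, y, z, w].
In Python, from bench import bot gives the robot as it stands.
- The arm moves only by the tool drive_tool, never from a script. Its argument "increments" is a list of rows, each an object of numbers: "gripper": the finger opening in m, from 0 to 0.087; "tx", "ty", "tz": the shift along the tool's x, y, z in m; "rx", "ry", "rz": the turn, a rotation vector about the tool's x, y, z in rad. In form: [{"gripper": .., "tx": .., "ty": .., "tz": .., "rx": .., "ry": .., "rz": ..}, ...]. A call has 1 to 12 rows; each row is the pose to reach, as a shift and turn from the pose commanded when the call began, along the tool's axes at that moment; what a row does not reach only later rows make up. A row lasts 1/12 s, in which the tool goes at most 41.7 mm and 7.16 degrees, less where a joint would pass 70% of its speed; a pose out of reach is approached as far as the arm can. A call with a gripper value outside its range is refused whole. The fingers move at their own pace and stop on an object; "grip_force" is the grip in N (left out, the last holds). Time passes only in rows, so rows that repeat a pose let the fingers close. It gives the time, the measured TCP pose, the force and the opening at its end, in the units of the state.
- bot.get_obs(): the state, without advancing time (a new reading comes with each control period).
- bot.capture(name): name is "side" or "top"; returns a dict with "color" (384x512x3 uint8, blue, green, red), "camera_matrix" (3x3 intrinsics, pixels), "R" (3x3) and "t" (3): a world point X has camera coordinates R X + t. Camera axes: x right, y down, z forward; pixel columns grow to the right and rows downward; lengths in m; the calibration is good to about 2 mm. A picture is of the moment at which its call begins. There is no depth.
- bot.close_job(): hands the job in, once; it reports no verdict.
Trained networks look in the newest picture that a camera, given by its name, has taken for a name from the list of things; names that differ only in an ending like _2 or _b are one class to them, and where a whole thing is asked for, a point or a joint stands for the part that bears it (a point fixed in the world has none). Each returns a list of dicts, best first, with "confidence" (0 to 1); they miss things now and then, are a little off and sometimes report something else, mostly with a low value. They report only what shows in the picture. A call takes as long as a camera call. They do not tell look-alikes from the thing itself.
- bot.search_frame(camera, query): "xyz" ([x, y, z] in m, in world coordinates, good to about 4 mm: the middle of the surface that is visible of it).
- bot.trace(camera, query): "mask" (384x512 bool, what is visible of it).
- bot.mark_of(camera, query): "xyz" ([x, y, z] in m, in world coordinates, good to about 4 mm: a listed point, or the origin of a listed thing).
The state is a dict: "time_s": time; "joint_pos": joint angles; "dq": joint speeds; "joint_efforts": joint torques, N m; "eef_pos": TCP position; "eef_rot": TCP orientation; "contact_force": force on the tool from outside, world axes, zero at the start; "torque": the same for the moment, N m; "gripper_width": finger opening in m.
Only numpy, scipy, OpenCV 4.12 (cv2) and the standard library are available. Lean on these libraries where they do the work, as an engineer would, in place of code of your own. Each camera call takes 0.05 s, during which the arm holds its last target.

## Working session

There is one attempt and no reset: what is moved stays moved. The work goes in short steps, Python scripts to look and compute and a tool call to move; the robot and the scene stay as the last step left them, time stands still between calls to the robot, and variables do not carry over. Pictures are saved under pics/ and viewed, and the job is handed in when it is done.

Besides the shell and the picture viewer there is one more tool, called after "Call:" as a command line: name --argument value ..., lists and objects as JSON in quotes. drive_tool: Moves the arm, as the interface text tells. Its arguments: {"type":"object","properties":{"increments":{"type":"array"},"grip_force":{"type":"number"}},"required":["increments"]}

```bash
ls; mkdir -p pics; python3 - <<'E'
from bench import bot
import cv2
o=bot.get_obs()
for k,v in o.items(): print(k,v)
for n in ("side","top"):
    c=bot.capture(n); cv2.imwrite(f"pics/{n}0.png",c["color"])
    print(n,c["camera_matrix"],c["R"],c["t"])
    for q in ("chamber","cover_mid","head_fl","head_fr","head_bl","head_br","bottle","oil","timer1","pen"):
        print(n,q,[(round(d["confidence"],2),[round(float(x),3) for x in d["xyz"]]) for d in bot.mark_of(n,q)])
E
```

```text
pics
time_s 0.0
joint_pos [ 1.0867896   0.33388229  0.03985076  1.46631296 -0.01339606  1.34331485
 -0.05848733]
dq [ 6.49612284e-05  1.10576137e-03  1.36080367e-03  1.17829897e-03
  4.79265056e-04 -2.09784217e-04 -2.02855336e-03]
joint_efforts [-1.12786706e-04 -6.56360221e+01  1.33555960e+00 -4.03797233e+01
 -5.96691691e-02  4.48397489e-02  1.33944818e-04]
eef_pos [ 0.24379361 -0.60201346  0.22165707]
eef_rot [ 9.81545488e-01  1.91227018e-01 -2.10190350e-04 -7.98688461e-04]
contact_force [-1.3868113   0.79484905 -0.43770648]
torque [-0.0524865  -0.0420858  -0.02908972]
gripper_width 0.0870842827752609
side [[349.31100323   0.         250.71637671]
 [  0.         349.31100323 188.44022123]
 [  0.           0.           1.        ]] [[-0.99960417  0.01628372  0.0229422 ]
 [-0.01260546  0.46980445 -0.88268051]
 [-0.02515167 -0.88262032 -0.46941322]] [0.52384081 0.17769119 0.95468419]
side chamber [(0.64, [0.593, -0.023, -0.002])]
side cover_mid [(0.58, [0.59, -0.022, 0.125])]
side head_fl [(0.52, [0.54, 0.01, 0.157])]
side head_fr [(0.48, [0.556, -0.078, 0.158]), (0.45, [0.55, -0.25, 0
[... 741 characters left out ...]
0089]
top chamber [(0.98, [0.576, -0.205, -0.003]), (0.57, [0.586, -0.027, -0.001])]
top cover_mid [(0.92, [0.591, -0.018, 0.12]), (0.47, [0.648, -0.428, 0.001])]
top head_fl [(0.54, [0.535, 0.015, 0.156]), (0.46, [0.538, -0.184, 0.11])]
top head_fr [(0.56, [0.555, -0.077, 0.162]), (0.53, [0.552, -0.243, 0.114]), (0.5, [0.551, -0.511, -0.001])]
top head_bl [(0.49, [0.625, 0.036, 0.159]), (0.4, [0.605, -0.176, 0.11]), (0.18, [0.646, -0.054, 0.163])]
top head_br [(0.6, [0.643, -0.053, 0.166]), (0.38, [0.617, -0.239, 0.112])]
top bottle [(0.46, [0.649, -0.423, 0.002])]
top oil [(0.43, [0.548, -0.423, -0.002])]
top timer1 [(0.75, [0.551, -0.511, -0.002])]
top pen [(0.49, [0.418, 0.257, -0.001])]
```

```bash
python3 - <<'E'
import cv2
for n in ("side","top"):
    i=cv2.imread(f"pics/{n}0.png"); cv2.imwrite(f"pics/{n}0b.png",cv2.resize(i,(800,600)))
i=cv2.imread("pics/top0.png")[130:230,200:330]; cv2.imwrite("pics/topcrop.png",cv2.resize(i,None,fx=6,fy=6,interpolation=cv2.INTER_CUBIC))
i=cv2.imread("pics/side0.png")[110:240,150:330]; cv2.imwrite("pics/sidecrop.png",cv2.resize(i,None,fx=4.4,fy=4.4,interpolation=cv2.INTER_CUBIC))
E
```

```text
(no output)
```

View pics/top0b.png

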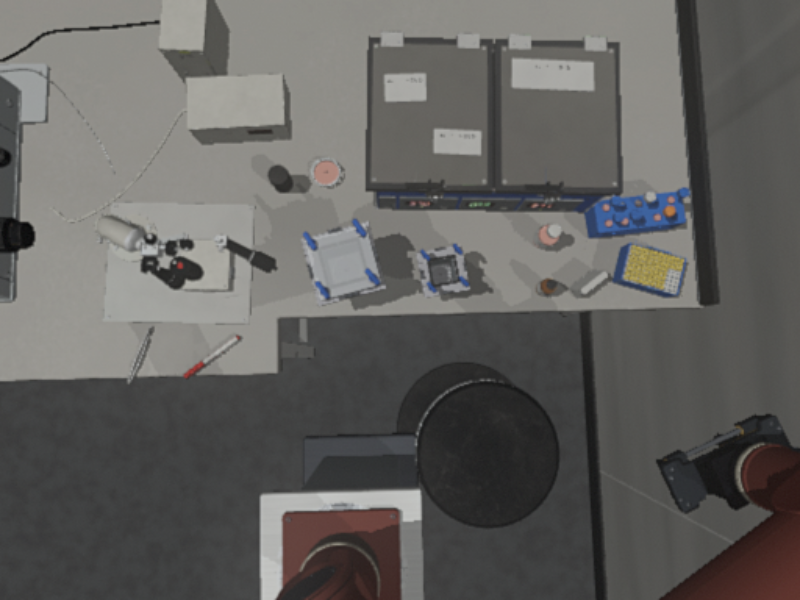

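View pics/side0b.png

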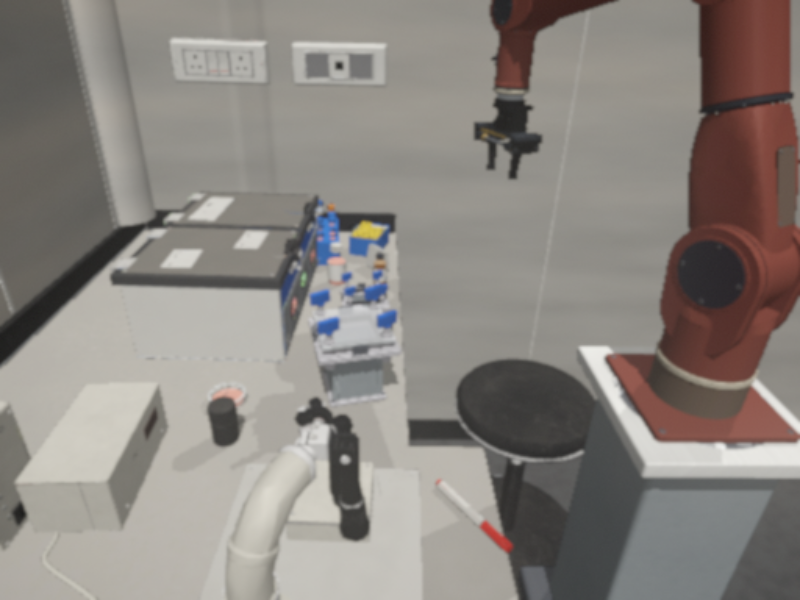

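View pics/topcrop.png

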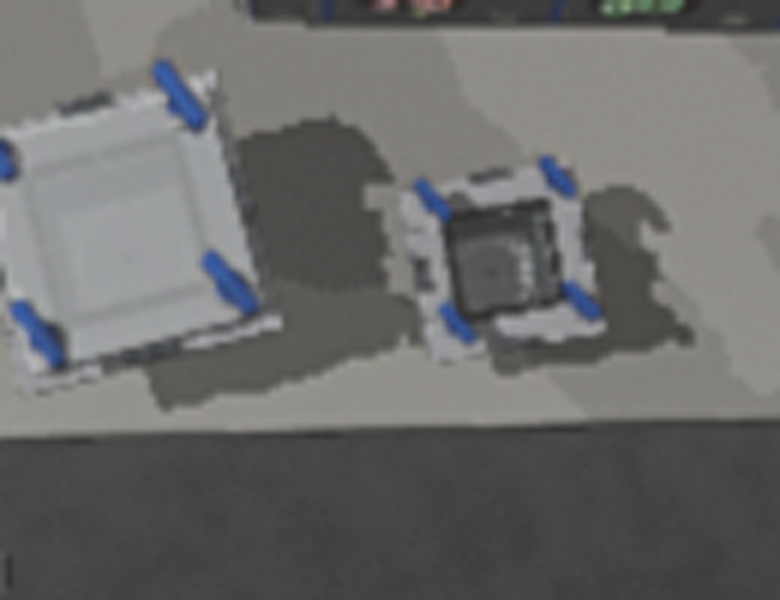

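View pics/sidecrop.png

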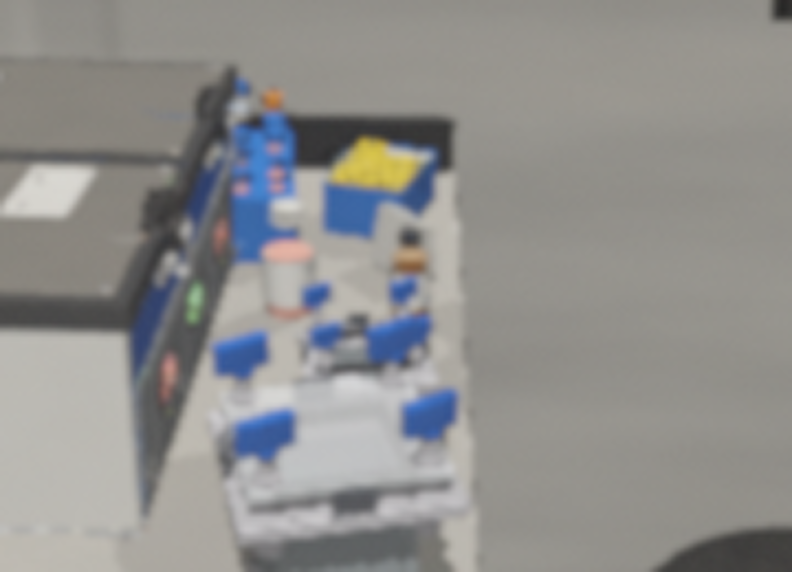

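Candidates in the 800-px top view: the large chamber with the clear cover at (343,260) and the smaller, dark-centred one at (440,270). The larger one is meant, and the crop shows its four bars. The other blue items are the tube rack at (635,213) and the tip box at (650,268), which aren't part of the job. Next I'll fit the head boxes in both views.

```bash
cat > h.py <<'E'
import numpy as np, cv2
from scipy.optimize import minimize
from scipy.spatial import ConvexHull
def proj(c,X):
    p=(np.asarray(c["R"])@X.T).T+np.asarray(c["t"]); q=(np.asarray(c["camera_matrix"])@p.T).T
    return q[:,:2]/q[:,2:]
def box(x,y,z,yaw):
    P=np.array([[a,b,d] for a in(-.018,.018) for b in(-.005,.005) for d in(-.011,.011)])
    c,s=np.cos(yaw),np.sin(yaw)
    return P@np.array([[c,-s,0],[s,c,0],[0,0,1]]).T+[x,y,z]
def blue(img):
    h=cv2.cvtColor(img,cv2.COLOR_BGR2HSV); 
    return (((h[...,0]>100)&(h[...,0]<130)&(h[...,1]>110))*1.0).astype(np.float32)
def ren(c,X,r,S=4):
    u0,v0,w,h=r
    p=proj(c,X)-[u0,v0]; m=np.zeros((h*S,w*S),np.uint8)
    hull=cv2.convexHull(((p+.5)*S*16).astype(np.int32)).reshape(-1,1,2)
    cv2.fillConvexPoly(m,hull,1,shift=4)
    return cv2.resize(m.astype(np.float32),(w,h),interpolation=cv2.INTER_AREA)
def fit(caps,x,y,z,yaws,zfix=None):
    best=None
    data=[]
    for c in caps:
        p=proj(c,np.array([[x,y,z]]))[0]; r=(int(p[0])-14,int(p[1])-14,29,29)
        b=blue(c["color"])[r[1]:r[1]+29,r[0]:r[0]+29]
        n,l=cv2.connectedComponents((b>0).astype(np.uint8))
        # keep component nearest centre
        d=[(np.min(np.hypot(*(np.argwhere(l==k)-14).T)),-np.sum(l==k),k) for k in range(1,n)]
        b=(l==min(d)[2]).astype(np.float32) if d else b
        data.append((c,r,cv2.GaussianBlur(b,(0,0),.8)))
    def f(v):
        return sum(np.sum((cv2.GaussianBlur(ren(c,box(*v),r),(0,0),.8)-b)**2) for c,r,b in data)+ ((v[2]-z)/.003)**2*.3
    for yw in yaws:
        v0=np.array([x,y,z,yw]); S=v0+np.vstack([np.zeros(4),np.diag([.004,.004,.004,.2])])
        o=minimize(f,v0,method="Nelder-Mead",options=dict(initial_simplex=S,xatol=1e-4,fatol=1e-3,maxiter=250))
        if best is None or o.fun<best.fun: best=o
    return best.x,best.fun
G={"fl":(.537,.013,.157),"fr":(.556,-.077,.158),"bl":(.625,.034,.157),"br":(.644,-.055,.16)}
E
cat > f.py <<'E'
from bench import bot
from h import *
import sys
caps={n:bot.capture(n) for n in("side","top")}
for k,g in G.items():
    r=[]
    for s in (["top"],["side"],["side","top"]):
        v,e=fit([caps[n] for n in s],*g,np.arange(0,3.14,.4)); v[3]=(v[3]+1.57)%3.1416-1.57
        r.append((s,np.round(v,4),round(e,1)))
    print(k,*r)
E
python3 f.py
```

```text
fl (['top'], array([0.5363, 0.0146, 0.1555, 0.6791]), np.float64(5.8)) (['side'], array([0.5361, 0.0102, 0.1568, 1.0674]), np.float64(15.1)) (['side', 'top'], array([0.5364, 0.0142, 0.1587, 0.8735]), np.float64(28.5))
fr (['top'], array([ 0.5557, -0.0761,  0.1588,  0.6962]), np.float64(5.3)) (['side'], array([ 0.5555, -0.0811,  0.1567,  0.791 ]), np.float64(8.5)) (['side', 'top'], array([ 0.556 , -0.0765,  0.1593,  0.7551]), np.float64(14.9))
bl (['top'], array([0.6254, 0.036 , 0.1553, 0.5693]), np.float64(4.4)) (['side'], array([0.6269, 0.0315, 0.1552, 1.117 ]), np.float64(21.2)) (['side', 'top'], array([0.6263, 0.0361, 0.1575, 0.6754]), np.float64(39.1))
br (['top'], array([ 0.6464, -0.0536,  0.1598,  0.5371]), np.float64(6.1)) (['side'], array([ 0.6487, -0.0569,  0.1572,  1.1527]), np.float64(14.4)) (['side', 'top'], array([ 0.6467, -0.0537,  0.1587,  0.6632]), np.float64(34.2))
```

```bash
python3 - <<'E'
from bench import bot
from h import *
c=bot.capture("top"); s=bot.capture("side")
def ray(c,u,v,z):
    R=np.asarray(c["R"]);d=R.T@np.linalg.inv(c["camera_matrix"])@[u,v,1]; o=-R.T@np.asarray(c["t"])
    return np.round(o+d*(z-o[2])/d[2],3)
print("cam",-np.asarray(c["R"]).T@c["t"])
for u,v in((372,187),(620,192),(376,207),(616,208)):
    print([ray(c,u*.64,v*.64,z).tolist() for z in(0,.1,.2,.25,.3)])
# side: top lid corner near (118,275)/(280,280)/800 ; bottom (283,357)
for u,v in((280,283),(283,357),(318,200)): print("side",[ray(s,u*.64,v*.64,z).tolist() for z in(0,.1,.2,.25,.3)])
i=c["color"][20:150,200:420]; cv2.imwrite("pics/inc.png",cv2.resize(i,None,fx=3.5,fy=3.5,interpolation=cv2.INTER_CUBIC))
i=s["color"][110:240,60:260]; cv2.imwrite("pics/incs.png",cv2.resize(i,None,fx=4,fy=4,interpolation=cv2.INTER_CUBIC))
E
```

```text
cam [ 0.41078947 -0.1080875   1.22835524]
[[0.766, -0.076, 0.0], [0.738, -0.079, 0.1], [0.709, -0.081, 0.2], [0.694, -0.082, 0.25], [0.68, -0.084, 0.3]]
[[0.745, -0.599, 0.0], [0.718, -0.559, 0.1], [0.691, -0.519, 0.2], [0.677, -0.499, 0.25], [0.663, -0.479, 0.3]]
[[0.724, -0.083, 0.0], [0.698, -0.085, 0.1], [0.673, -0.087, 0.2], [0.66, -0.088, 0.25], [0.647, -0.089, 0.3]]
[[0.711, -0.588, 0.0], [0.686, -0.549, 0.1], [0.662, -0.51, 0.2], [0.65, -0.491, 0.25], [0.638, -0.471, 0.3]]
side [[0.784, -0.415, 0.0], [0.744, -0.219, 0.1], [0.705, -0.022, 0.2], [0.685, 0.076, 0.25], [0.665, 0.175, 0.3]]
side [[0.728, -0.107, 0.0], [0.698, 0.037, 0.1], [0.668, 0.182, 0.2], [0.653, 0.254, 0.25], [0.638, 0.327, 0.3]]
side [[0.758, -1.041, 0.0], [0.723, -0.739, 0.1], [0.688, -0.437, 0.2], [0.67, -0.286, 0.25], [0.653, -0.134, 0.3]]
```

View pics/inc.png

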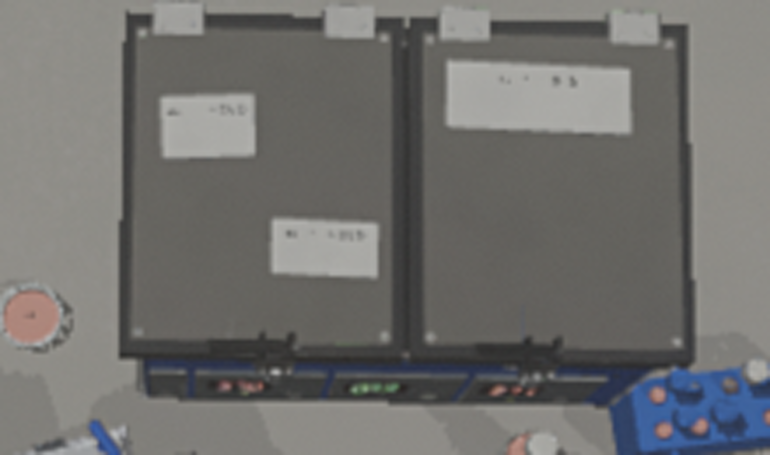

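View pics/incs.png

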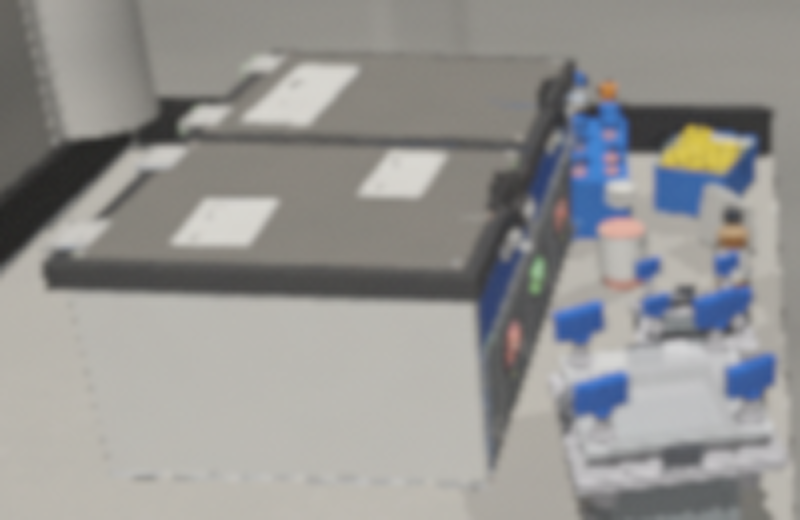

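```bash
cat >> h.py <<'E'
def tri(caps,uvs):
    A=[np.asarray(c["camera_matrix"])@np.c_[c["R"],c["t"]] for c in caps]
    X=cv2.triangulatePoints(A[0],A[1],np.array(uvs[0],float).reshape(2,1),np.array(uvs[1],float).reshape(2,1))[:,0]
    return X[:3]/X[3]
E
python3 - <<'E'
from bench import bot
from h import *
c=bot.capture("top"); s=bot.capture("side")
print(tri([c,s],[(234.3,122),(178.8,178)]),tri([c,s],[(241.4,132.9),(182.5,230.8)]))
# handle left
print(tri([c,s],[(200+275/3.5,20+340/3.5),(60+510/4,110+180/4)]))
E
```

```text
[ 0.7106929  -0.06986646  0.18369288] [ 0.72019208 -0.08598246  0.00664331]
[ 0.71148763 -0.19274326  0.1991845 ]
```

```bash
cat > go.py <<'E'
import sys,numpy as np
from bench import bot
from scipy.spatial.transform import Rotation as R
def st():
    o=bot.get_obs(); r=R.from_quat(o["eef_rot"]).as_matrix()
    yaw=np.arctan2(r[1,0],r[0,0])
    print("t",round(o["time_s"],2),"pos",np.round(o["eef_pos"],4),"yaw",round(yaw,3),"tilt",np.round(r[:2,2],4),"j",np.round(o["joint_pos"],2),"F",np.round(o["contact_force"],2),"T",np.round(o["torque"],3),"w",round(o["gripper_width"],4))
    return o,r,yaw
if __name__=="__main__":
    o,r,yaw=st()
    if len(sys.argv)>1:
        x,y,z,yw=map(float,sys.argv[1:5])
        Rt=np.array([[np.cos(yw),np.sin(yw),0],[np.sin(yw),-np.cos(yw),0],[0,0,-1]])
        d=r.T@(np.array([x,y,z])-o["eef_pos"]); rv=R.from_matrix(r.T@Rt).as_rotvec()
        print("d",np.round(d,4),"rv",np.round(rv,4))
E
python3 go.py .536 .0138 .23 .70
```

```text
t 1.4 pos [ 0.244  -0.6024  0.2225] yaw 0.385 tilt [-0.      0.0001] j [ 1.09  0.33  0.04  1.47 -0.01  1.34 -0.06] F [-0.42  0.04  0.19] T [ 0.008 -0.033 -0.014] w 0.0868
d [ 0.502  -0.4616 -0.0074] rv [-1.000e-04 -0.000e+00 -3.152e-01]
```

Call:
drive_tool --increments '[{"tx": 0.02,"ty": -0.018,"tz": -0.015,"rz": -0.05,"gripper": 0.05},{"tx": 0.05,"ty": -0.046,"tz": -0.02,"rz": -0.1,"gripper": 0.05},{"tx": 0.08,"ty": -0.073,"tz": -0.02,"rz": -0.15},{"tx": 0.11,"ty": -0.1,"tz": -0.02,"rz": -0.2},{"tx": 0.14,"ty": -0.128,"tz": -0.02,"rz": -0.25},{"tx": 0.17,"ty": -0.155,"tz": -0.02,"rz": -0.315},{"tx": 0.2,"ty": -0.183,"tz": -0.02,"rz": -0.315},{"tx": 0.23,"ty": -0.21,"tz": -0.02,"rz": -0.315},{"tx": 0.26,"ty": -0.238,"tz": -0.02,"rz": -0.315},{"tx": 0.29,"ty": -0.266,"tz": -0.02,"rz": -0.315},{"tx": 0.32,"ty": -0.293,"tz": -0.02,"rz": -0.315},{"tx": 0.35,"ty": -0.321,"tz": -0.02,"rz": -0.315}]' --grip_force 55

```text
schema error: expected keys gripper, tx, ty, tz, rx, ry, rz
```

```bash
python3 go.py .536 .0138 .195 .70
```

```text
t 1.4 pos [ 0.244  -0.6024  0.2225] yaw 0.385 tilt [-0.      0.0001] j [ 1.09  0.33  0.04  1.47 -0.01  1.34 -0.06] F [-0.42  0.04  0.19] T [ 0.008 -0.033 -0.014] w 0.0868
d [ 0.502  -0.4616  0.0276] rv [-1.000e-04 -0.000e+00 -3.152e-01]
```

All keys are required in every row.

Call:
drive_tool --increments '[{"gripper": 0.05,"tx": 0.02,"ty": -0.018,"tz": -0.015,"rx": 0,"ry": 0,"rz": -0.05},{"gripper": 0.05,"tx": 0.05,"ty": -0.046,"tz": -0.02,"rx": 0,"ry": 0,"rz": -0.1},{"gripper": 0.05,"tx": 0.08,"ty": -0.073,"tz": -0.02,"rx": 0,"ry": 0,"rz": -0.15},{"gripper": 0.05,"tx": 0.11,"ty": -0.1,"tz": -0.02,"rx": 0,"ry": 0,"rz": -0.2},{"gripper": 0.05,"tx": 0.14,"ty": -0.128,"tz": -0.02,"rx": 0,"ry": 0,"rz": -0.25},{"gripper": 0.05,"tx": 0.17,"ty": -0.155,"tz": -0.02,"rx": 0,"ry": 0,"rz": -0.315},{"gripper": 0.05,"tx": 0.2,"ty": -0.183,"tz": -0.02,"rx": 0,"ry": 0,"rz": -0.315},{"gripper": 0.05,"tx": 0.23,"ty": -0.21,"tz": -0.02,"rx": 0,"ry": 0,"rz": -0.315},{"gripper": 0.05,"tx": 0.26,"ty": -0.238,"tz": -0.02,"rx": 0,"ry": 0,"rz": -0.315},{"gripper": 0.05,"tx": 0.29,"ty": -0.266,"tz": -0.02,"rx": 0,"ry": 0,"rz": -0.315},{"gripper": 0.05,"tx": 0.32,"ty": -0.293,"tz": -0.02,"rx": 0,"ry": 0,"rz": -0.315},{"gripper": 0.05,"tx": 0.35,"ty": -0.321,"tz": -0.02,"rx": 0,"ry": 0,"rz": -0.315}]' --grip_force 55

```text
time_s: 2.4
eef_pos: [0.4484, -0.1717, 0.243]
eef_rot: [0.939, 0.343, 0.0, 0.0]
contact_force: [1.5, 0.1, -0.0]
gripper_width: 0.05
```

```bash
python3 go.py .536 .0138 .195 .70
```

```text
t 2.4 pos [ 0.4484 -0.1717  0.243 ] yaw 0.7 tilt [ 0.0008 -0.0006] j [ 0.65 -0.01 -0.37  1.82 -0.    1.33 -0.59] F [ 1.55  0.13 -0.03] T [-0.071 -0.11  -0.011] w 0.05
d [ 0.1865 -0.0856  0.0479] rv [ 0.001  -0.0002 -0.0005]
```

Call:
drive_tool --increments '[{"gripper": 0.04,"tx": 0.03,"ty": -0.014,"tz": 0.0,"rx": 0,"ry": 0,"rz": 0},{"gripper": 0.04,"tx": 0.06,"ty": -0.028,"tz": 0.0,"rx": 0,"ry": 0,"rz": 0},{"gripper": 0.04,"tx": 0.09,"ty": -0.042,"tz": 0.0,"rx": 0,"ry": 0,"rz": 0},{"gripper": 0.04,"tx": 0.12,"ty": -0.056,"tz": 0.01,"rx": 0,"ry": 0,"rz": 0},{"gripper": 0.04,"tx": 0.15,"ty": -0.07,"tz": 0.03,"rx": 0,"ry": 0,"rz": 0},{"gripper": 0.04,"tx": 0.175,"ty": -0.081,"tz": 0.048,"rx": 0,"ry": 0,"rz": 0},{"gripper": 0.04,"tx": 0.186,"ty": -0.0855,"tz": 0.048,"rx": 0,"ry": 0,"rz": 0},{"gripper": 0.04,"tx": 0.186,"ty": -0.0855,"tz": 0.048,"rx": 0,"ry": 0,"rz": 0},{"gripper": 0.04,"tx": 0.186,"ty": -0.0855,"tz": 0.048,"rx": 0,"ry": 0,"rz": 0}]'

```text
time_s: 3.15
eef_pos: [0.5352, 0.012, 0.1945]
eef_rot: [0.939, 0.343, -0.0, -0.0]
contact_force: [-0.4, -0.2, 0.5]
gripper_width: 0.04
```

```bash
python3 go.py .536 .0138 .142 .70; python3 - <<'E'
from bench import bot
import cv2
for n in("top","side"):
    c=bot.capture(n)["color"]
    i=c[120:240,190:320] if n=="top" else c[130:250,170:300]
    cv2.imwrite(f"pics/a_{n}.png",cv2.resize(i,None,fx=5,fy=5,interpolation=cv2.INTER_CUBIC))
E
```

```text
t 3.15 pos [0.5352 0.012  0.1945] yaw 0.701 tilt [-0.0003  0.0002] j [ 0.41  0.16 -0.56  1.76  0.09  1.25 -1.05] F [-0.38 -0.19  0.46] T [-0.105 -0.075  0.03 ] w 0.04
d [ 0.0018 -0.0008  0.0525] rv [-0.0003  0.0001  0.0012]
```

View pics/a_top.png

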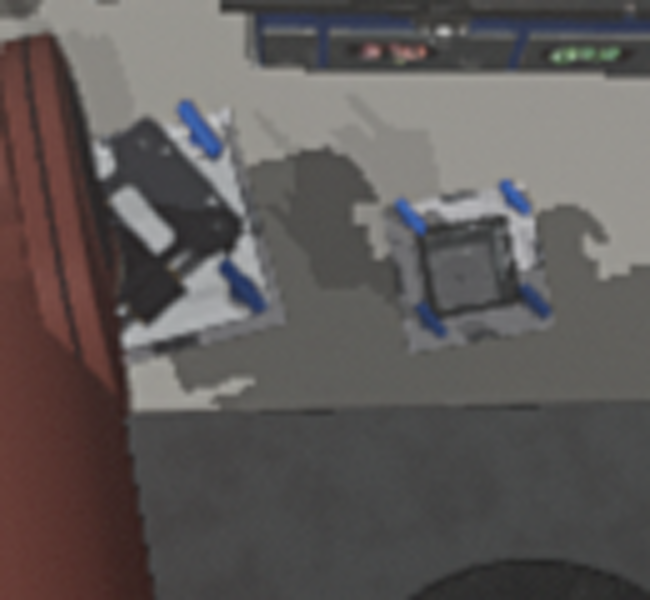

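View pics/a_side.png

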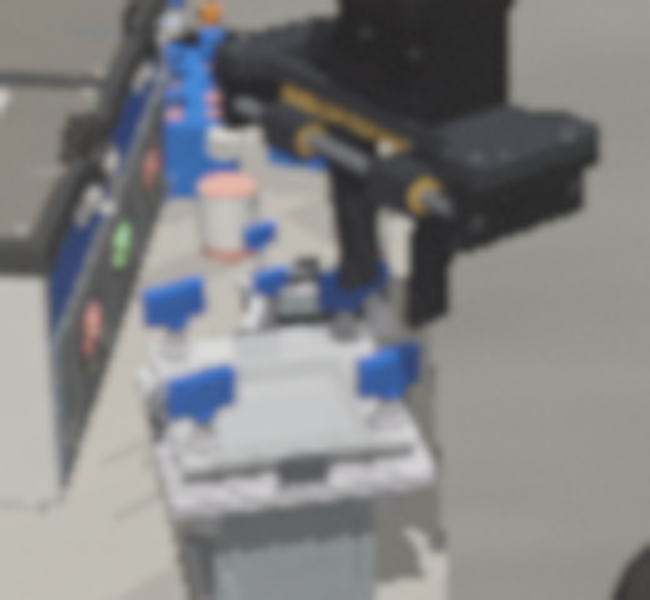

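Call:
drive_tool --increments '[{"gripper": 0.04,"tx": 0.0018,"ty": -0.0008,"tz": 0.01,"rx": 0,"ry": 0,"rz": 0},{"gripper": 0.04,"tx": 0.0018,"ty": -0.0008,"tz": 0.03,"rx": 0,"ry": 0,"rz": 0},{"gripper": 0.04,"tx": 0.0018,"ty": -0.0008,"tz": 0.045,"rx": 0,"ry": 0,"rz": 0},{"gripper": 0.04,"tx": 0.0018,"ty": -0.0008,"tz": 0.0525,"rx": 0,"ry": 0,"rz": 0},{"gripper": 0.03,"tx": 0.0018,"ty": -0.0008,"tz": 0.0525,"rx": 0,"ry": 0,"rz": 0},{"gripper": 0.02,"tx": 0.0018,"ty": -0.0008,"tz": 0.0525,"rx": 0,"ry": 0,"rz": 0}]'

```text
time_s: 3.75
eef_pos: [0.5359, 0.0129, 0.1422]
eef_rot: [0.94, 0.342, -0.0, -0.0]
contact_force: [-0.6, 0.8, -0.5]
gripper_width: 0.033
```

```bash
python3 go.py .536 .0138 .142 .70; python3 - <<'E'
from bench import bot
import cv2
for n in("top","side"):
    c=bot.capture(n)["color"]
    i=c[120:240,190:320] if n=="top" else c[130:250,170:300]
    cv2.imwrite(f"pics/b_{n}.png",cv2.resize(i,None,fx=5,fy=5,interpolation=cv2.INTER_CUBIC))
E
```

```text
t 3.75 pos [0.5359 0.0129 0.1422] yaw 0.699 tilt [-0.0001 -0.    ] j [ 0.4   0.21 -0.56  1.82  0.12  1.15 -1.08] F [-0.61  0.78 -0.48] T [-0.057  0.005  0.002] w 0.033
d [ 0.0006 -0.0006  0.0002] rv [-0.0001  0.0001 -0.001 ]
```

View pics/b_side.png

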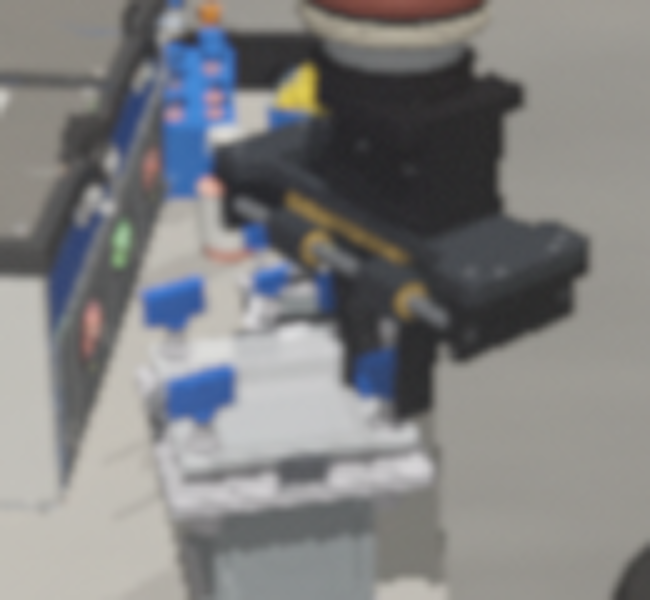

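The fingers straddle the fl head at about (378,372) in the crop, so I'll close.

Call:
drive_tool --increments '[{"gripper": 0.014,"tx": 0,"ty": 0,"tz": 0,"rx": 0,"ry": 0,"rz": 0},{"gripper": 0.008,"tx": 0,"ty": 0,"tz": 0,"rx": 0,"ry": 0,"rz": 0},{"gripper": 0.005,"tx": 0,"ty": 0,"tz": 0,"rx": 0,"ry": 0,"rz": 0},{"gripper": 0.005,"tx": 0,"ty": 0,"tz": 0,"rx": 0,"ry": 0,"rz": 0},{"gripper": 0.005,"tx": 0,"ty": 0,"tz": 0,"rx": 0,"ry": 0,"rz": 0}]' --grip_force 55

```text
time_s: 4.27
eef_pos: [0.5365, 0.0133, 0.1425]
eef_rot: [0.939, 0.343, 0.001, 0.0]
contact_force: [1.1, -0.1, 1.7]
gripper_width: 0.0098
```

```bash
python3 go.py
```

```text
t 4.27 pos [0.5365 0.0133 0.1425] yaw 0.699 tilt [ 0.0012 -0.0001] j [ 0.39  0.21 -0.56  1.82  0.12  1.15 -1.08] F [ 1.12 -0.06  1.74] T [-0.206 -0.411 -0.22 ] w 0.0098
```

Call:
drive_tool --increments '[{"gripper": 0.005,"tx": 0,"ty": 0,"tz": 0,"rx": 0,"ry": 0,"rz": 0.1},{"gripper": 0.005,"tx": 0,"ty": 0,"tz": 0,"rx": 0,"ry": 0,"rz": 0.2},{"gripper": 0.005,"tx": 0,"ty": 0,"tz": 0.0005,"rx": 0,"ry": 0,"rz": 0.3},{"gripper": 0.005,"tx": 0,"ty": 0,"tz": 0.001,"rx": 0,"ry": 0,"rz": 0.4},{"gripper": 0.005,"tx": 0,"ty": 0,"tz": 0.001,"rx": 0,"ry": 0,"rz": 0.5},{"gripper": 0.005,"tx": 0,"ty": 0,"tz": 0.001,"rx": 0,"ry": 0,"rz": 0.5}]'

```text
time_s: 4.77
eef_pos: [0.5368, 0.0131, 0.1414]
eef_rot: [0.995, 0.097, 0.001, 0.0]
contact_force: [3.2, -2.3, -0.7]
gripper_width: 0.0096
```

```bash
python3 go.py
```

```text
t 4.77 pos [0.5368 0.0131 0.1414] yaw 0.195 tilt [ 0.0017 -0.0004] j [ 0.35  0.2  -0.51  1.82  0.11  1.14 -1.57] F [ 3.21 -2.3  -0.69] T [-0.481 -0.963  0.227] w 0.0096
```

Call:
drive_tool --increments '[{"gripper": 0.005,"tx": 0,"ty": 0,"tz": 0.0005,"rx": 0,"ry": 0,"rz": 0.1},{"gripper": 0.005,"tx": 0,"ty": 0,"tz": 0.001,"rx": 0,"ry": 0,"rz": 0.2},{"gripper": 0.005,"tx": 0,"ty": 0,"tz": 0.0015,"rx": 0,"ry": 0,"rz": 0.3},{"gripper": 0.005,"tx": 0,"ty": 0,"tz": 0.002,"rx": 0,"ry": 0,"rz": 0.42},{"gripper": 0.005,"tx": 0,"ty": 0,"tz": 0.002,"rx": 0,"ry": 0,"rz": 0.42}]'

```text
time_s: 5.18
eef_pos: [0.5367, 0.0128, 0.1396]
eef_rot: [0.994, -0.111, 0.001, 0.0]
contact_force: [3.1, -3.7, 2.0]
gripper_width: 0.0097
```

```bash
python3 go.py
```

```text
t 5.18 pos [0.5367 0.0128 0.1396] yaw -0.223 tilt [ 0.0017 -0.0008] j [ 0.31  0.2  -0.46  1.83  0.1   1.14 -1.98] F [ 3.13 -3.67  2.  ] T [-0.848 -0.841  0.284] w 0.0097
```

```bash
python3 go.py .6473 -.0558 .142 .52
```

```text
t 5.18 pos [0.5367 0.0128 0.1396] yaw -0.223 tilt [ 0.0017 -0.0008] j [ 0.31  0.2  -0.46  1.83  0.1   1.14 -1.98] F [ 3.13 -3.67  2.  ] T [-0.848 -0.841  0.284] w 0.0097
d [ 0.123   0.0425 -0.0022] rv [ 0.001  -0.0016 -0.7429]
```

Call:
drive_tool --increments '[{"gripper": 0.025,"tx": 0,"ty": 0,"tz": 0,"rx": 0,"ry": 0,"rz": 0},{"gripper": 0.036,"tx": 0,"ty": 0,"tz": 0,"rx": 0,"ry": 0,"rz": 0},{"gripper": 0.036,"tx": 0,"ty": 0,"tz": -0.02,"rx": 0,"ry": 0,"rz": 0},{"gripper": 0.036,"tx": 0,"ty": 0,"tz": -0.05,"rx": 0,"ry": 0,"rz": -0.1},{"gripper": 0.036,"tx": 0.03,"ty": 0.01,"tz": -0.05,"rx": 0,"ry": 0,"rz": -0.22},{"gripper": 0.036,"tx": 0.06,"ty": 0.02,"tz": -0.05,"rx": 0,"ry": 0,"rz": -0.34},{"gripper": 0.036,"tx": 0.09,"ty": 0.031,"tz": -0.05,"rx": 0,"ry": 0,"rz": -0.46},{"gripper": 0.036,"tx": 0.115,"ty": 0.04,"tz": -0.05,"rx": 0,"ry": 0,"rz": -0.58},{"gripper": 0.036,"tx": 0.123,"ty": 0.0425,"tz": -0.05,"rx": 0,"ry": 0,"rz": -0.7},{"gripper": 0.036,"tx": 0.123,"ty": 0.0425,"tz": -0.05,"rx": 0,"ry": 0,"rz": -0.743},{"gripper": 0.036,"tx": 0.123,"ty": 0.0425,"tz": -0.05,"rx": 0,"ry": 0,"rz": -0.743}]'

```text
time_s: 6.1
eef_pos: [0.6463, -0.0548, 0.1878]
eef_rot: [0.965, 0.261, -0.001, -0.001]
contact_force: [-0.3, 0.4, -0.7]
gripper_width: 0.0359
```

```bash
python3 go.py .6473 -.0558 .144 .52; python3 f.py; python3 - <<'E'
from bench import bot
import cv2
for n in("top","side"):
    c=bot.capture(n)["color"]
    i=c[120:240,190:320] if n=="top" else c[130:250,170:300]
    cv2.imwrite(f"pics/c_{n}.png",cv2.resize(i,None,fx=5,fy=5,interpolation=cv2.INTER_CUBIC))
E
```

```text
t 6.1 pos [ 0.6463 -0.0548  0.1878] yaw 0.528 tilt [-0.0025  0.0017] j [ 0.39  0.4  -0.5   1.49  0.19  1.31 -1.16] F [-0.3   0.4  -0.73] T [0.053 0.032 0.037] w 0.0359
d [0.0004 0.0015 0.0438] rv [-0.0028  0.0013  0.008 ]
fl (['top'], array([ 0.4823,  0.1351,  0.157 , -0.2825]), np.float64(0.0)) (['side'], array([ 0.5376,  0.0128,  0.1558, -0.8608]), np.float64(20.3)) (['side', 'top'], array([0.5369, 0.0094, 0.1543, 0.7661]), np.float64(64.0))
fr (['top'], array([ 0.5586, -0.0817,  0.1561,  0.1827]), np.float64(36.7)) (['side'], array([ 0.5549, -0.0804,  0.1579,  0.7057]), np.float64(8.6)) (['side', 'top'], array([ 0.5549, -0.0853,  0.1548,  0.6142]), np.float64(49.7))
bl (['top'], array([0.6273, 0.0314, 0.157 , 0.604 ]), np.float64(37.3)) (['side'], array([0.6269, 0.0315, 0.1552, 1.117 ]), np.float64(21.2)) (['side', 'top'], array([0.6269, 0.0295, 0.1538, 0.9575]), np.float64(67.3))
br (['top'], array([ 0.642 , -0.0619,  0.1589,  0.2222]), np.float64(37.8)) (['side'], array([ 0.648 , -0.056 ,  0.1572,  1.1311]), np.float64(12.2)) (['side', 'top'], array([ 0.6478, -0.0547,  0.1578,  1.1242]), np.float64(63.7))
```

View pics/c_side.png

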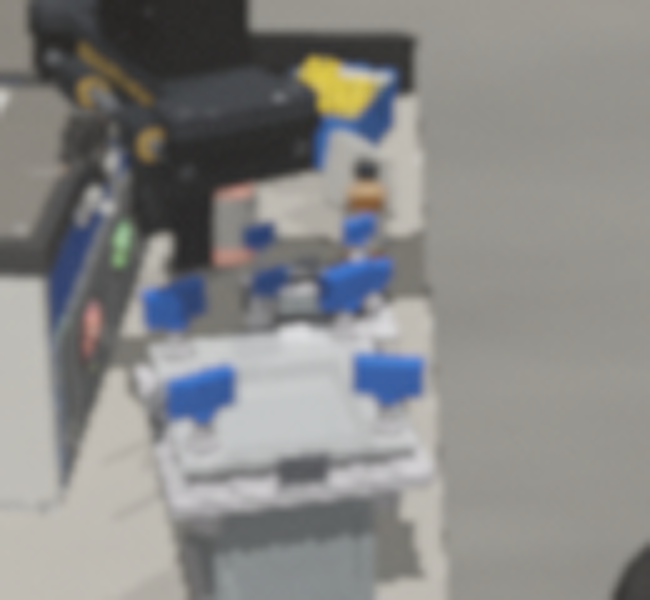

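View pics/c_top.png

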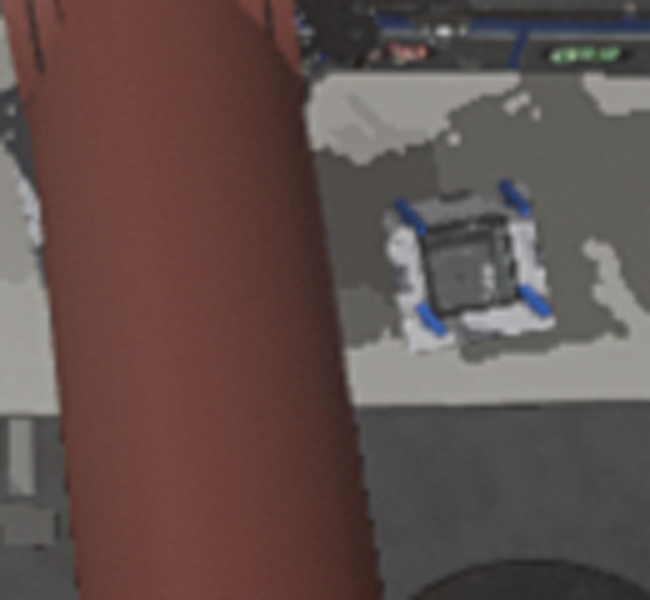

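The side view shows fl (388,375) turned and the gripper above br (about 190,270). Next I descend and grip br.

Call:
drive_tool --increments '[{"gripper": 0.036,"tx": 0.0004,"ty": 0.0015,"tz": 0.015,"rx": -0.0028,"ry": 0.0013,"rz": 0.008},{"gripper": 0.036,"tx": 0.0004,"ty": 0.0015,"tz": 0.034,"rx": -0.0028,"ry": 0.0013,"rz": 0.008},{"gripper": 0.034,"tx": 0.0004,"ty": 0.0015,"tz": 0.0438,"rx": -0.0028,"ry": 0.0013,"rz": 0.008},{"gripper": 0.02,"tx": 0.0004,"ty": 0.0015,"tz": 0.0438,"rx": -0.0028,"ry": 0.0013,"rz": 0.008},{"gripper": 0.013,"tx": 0.0004,"ty": 0.0015,"tz": 0.0438,"rx": -0.0028,"ry": 0.0013,"rz": 0.008},{"gripper": 0.005,"tx": 0.0004,"ty": 0.0015,"tz": 0.0438,"rx": -0.0028,"ry": 0.0013,"rz": 0.008},{"gripper": 0.005,"tx": 0.0004,"ty": 0.0015,"tz": 0.0438,"rx": -0.0028,"ry": 0.0013,"rz": 0.008},{"gripper": 0.005,"tx": 0.0004,"ty": 0.0015,"tz": 0.0438,"rx": -0.0028,"ry": 0.0013,"rz": 0.008}]'

```text
time_s: 6.97
eef_pos: [0.6479, -0.0545, 0.1461]
eef_rot: [0.967, 0.255, 0.001, 0.0]
contact_force: [-1.8, 1.2, 0.0]
gripper_width: 0.0094
```

```bash
python3 go.py
```

```text
t 6.97 pos [ 0.6479 -0.0545  0.1461] yaw 0.516 tilt [ 0.0029 -0.0001] j [ 0.39  0.42 -0.49  1.54  0.21  1.23 -1.19] F [-1.8   1.16  0.02] T [0.073 0.487 0.22 ] w 0.0094
```

Call:
drive_tool --increments '[{"gripper": 0.005,"tx": 0,"ty": 0,"tz": 0,"rx": 0,"ry": 0,"rz": 0.1},{"gripper": 0.005,"tx": 0,"ty": 0,"tz": 0,"rx": 0,"ry": 0,"rz": 0.2},{"gripper": 0.005,"tx": 0,"ty": 0,"tz": 0.0005,"rx": 0,"ry": 0,"rz": 0.3},{"gripper": 0.005,"tx": 0,"ty": 0,"tz": 0.001,"rx": 0,"ry": 0,"rz": 0.4},{"gripper": 0.005,"tx": 0,"ty": 0,"tz": 0.0015,"rx": 0,"ry": 0,"rz": 0.5},{"gripper": 0.005,"tx": 0,"ty": 0,"tz": 0.002,"rx": 0,"ry": 0,"rz": 0.6},{"gripper": 0.005,"tx": 0,"ty": 0,"tz": 0.002,"rx": 0,"ry": 0,"rz": 0.7},{"gripper": 0.005,"tx": 0,"ty": 0,"tz": 0.002,"rx": 0,"ry": 0,"rz": 0.78},{"gripper": 0.005,"tx": 0,"ty": 0,"tz": 0.002,"rx": 0,"ry": 0,"rz": 0.78}]'

```text
time_s: 7.72
eef_pos: [0.6479, -0.0551, 0.1438]
eef_rot: [0.991, -0.134, 0.001, 0.0]
contact_force: [-1.0, 2.4, 0.3]
gripper_width: 0.0097
```

```bash
python3 go.py .5575 -.0762 .142 .63
```

```text
t 7.72 pos [ 0.6479 -0.0551  0.1438] yaw -0.268 tilt [ 0.0028 -0.0012] j [ 0.29  0.41 -0.36  1.55  0.15  1.21 -1.93] F [-1.    2.39  0.28] T [0.654 0.295 0.248] w 0.0097
d [-0.0816  0.0443  0.0015] rv [ 0.0017 -0.0026 -0.8979]
```

Call:
drive_tool --increments '[{"gripper": 0.025,"tx": 0,"ty": 0,"tz": 0,"rx": 0,"ry": 0,"rz": 0},{"gripper": 0.036,"tx": 0,"ty": 0,"tz": 0,"rx": 0,"ry": 0,"rz": 0},{"gripper": 0.036,"tx": 0,"ty": 0,"tz": -0.02,"rx": 0,"ry": 0,"rz": -0.06},{"gripper": 0.036,"tx": 0,"ty": 0,"tz": -0.045,"rx": 0,"ry": 0,"rz": -0.18},{"gripper": 0.036,"tx": -0.025,"ty": 0.014,"tz": -0.045,"rx": 0,"ry": 0,"rz": -0.3},{"gripper": 0.036,"tx": -0.055,"ty": 0.03,"tz": -0.045,"rx": 0,"ry": 0,"rz": -0.42},{"gripper": 0.036,"tx": -0.076,"ty": 0.042,"tz": -0.045,"rx": 0,"ry": 0,"rz": -0.54},{"gripper": 0.036,"tx": -0.081,"ty": 0.0445,"tz": -0.045,"rx": 0,"ry": 0,"rz": -0.66},{"gripper": 0.036,"tx": -0.081,"ty": 0.0445,"tz": -0.045,"rx": 0,"ry": 0,"rz": -0.78},{"gripper": 0.036,"tx": -0.081,"ty": 0.0445,"tz": -0.045,"rx": 0,"ry": 0,"rz": -0.9},{"gripper": 0.036,"tx": -0.081,"ty": 0.0445,"tz": -0.045,"rx": 0,"ry": 0,"rz": -0.9}]'

```text
time_s: 8.63
eef_pos: [0.558, -0.0786, 0.1886]
eef_rot: [0.949, 0.315, 0.001, 0.002]
contact_force: [0.5, -0.9, -0.1]
gripper_width: 0.0365
```

```bash
python3 go.py .558 -.0765 .142 .63;  python3 - <<'E'
from bench import bot
import cv2
for n in("top","side"):
    c=bot.capture(n)["color"]
    i=c[120:240,190:320] if n=="top" else c[130:250,170:300]
    cv2.imwrite(f"pics/d_{n}.png",cv2.resize(i,None,fx=5,fy=5,interpolation=cv2.INTER_CUBIC))
E
```

```text
t 8.63 pos [ 0.558  -0.0786  0.1886] yaw 0.641 tilt [ 0.0035 -0.0026] j [ 0.48  0.21 -0.49  1.71  0.11  1.24 -0.96] F [ 0.46 -0.9  -0.13] T [-0.038  0.003  0.032] w 0.0365
d [ 0.0012 -0.0018  0.0466] rv [ 0.0042 -0.0013  0.0112]
```

View pics/d_side.png

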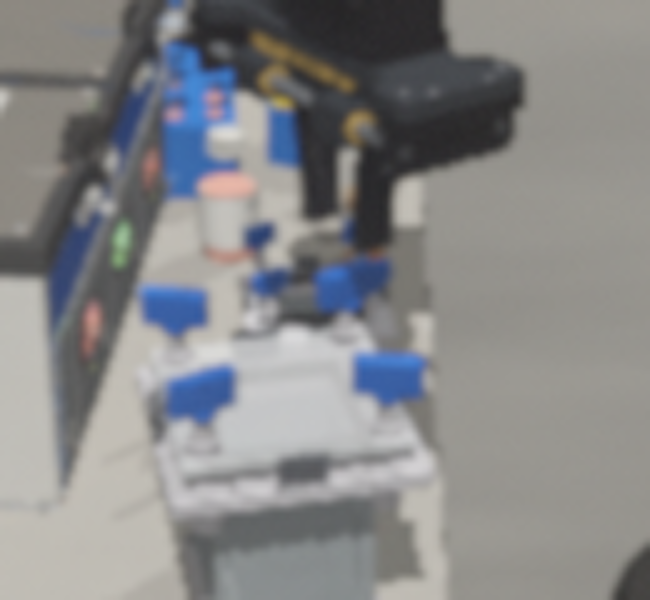

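View pics/d_top.png

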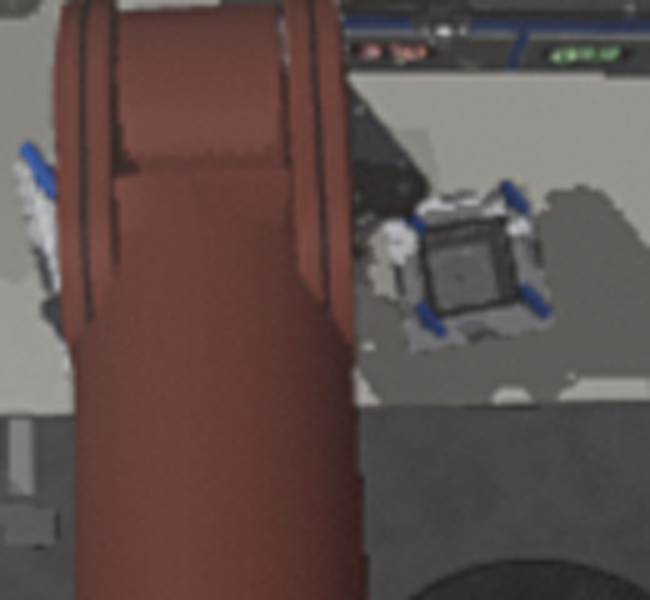

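The side view shows fl and br turned and the gripper above fr (350,285). Next is fr.

Call:
drive_tool --increments '[{"gripper": 0.036,"tx": 0.0012,"ty": -0.0018,"tz": 0.012,"rx": 0.0042,"ry": -0.0013,"rz": 0.011},{"gripper": 0.036,"tx": 0.0012,"ty": -0.0018,"tz": 0.035,"rx": 0.0042,"ry": -0.0013,"rz": 0.011},{"gripper": 0.034,"tx": 0.0012,"ty": -0.0018,"tz": 0.046,"rx": 0.0042,"ry": -0.0013,"rz": 0.011},{"gripper": 0.02,"tx": 0.0012,"ty": -0.0018,"tz": 0.046,"rx": 0.0042,"ry": -0.0013,"rz": 0.011},{"gripper": 0.013,"tx": 0.0012,"ty": -0.0018,"tz": 0.046,"rx": 0.0042,"ry": -0.0013,"rz": 0.011},{"gripper": 0.005,"tx": 0.0012,"ty": -0.0018,"tz": 0.046,"rx": 0.0042,"ry": -0.0013,"rz": 0.011},{"gripper": 0.005,"tx": 0.0012,"ty": -0.0018,"tz": 0.046,"rx": 0.0042,"ry": -0.0013,"rz": 0.011},{"gripper": 0.005,"tx": 0.0012,"ty": -0.0018,"tz": 0.046,"rx": 0.0042,"ry": -0.0013,"rz": 0.011}]'

```text
time_s: 9.4
eef_pos: [0.5586, -0.0758, 0.1431]
eef_rot: [0.952, 0.307, 0.0, 0.0]
contact_force: [2.0, -1.6, -1.1]
gripper_width: 0.0099
```

```bash
python3 go.py
```

```text
t 9.4 pos [ 0.5586 -0.0758  0.1431] yaw 0.623 tilt [0.0008 0.0003] j [ 0.47  0.25 -0.48  1.76  0.13  1.16 -0.99] F [ 1.96 -1.61 -1.07] T [-0.561 -0.612  0.098] w 0.0099
```

Call:
drive_tool --increments '[{"gripper": 0.005,"tx": 0,"ty": 0,"tz": 0,"rx": 0,"ry": 0,"rz": 0.1},{"gripper": 0.005,"tx": 0,"ty": 0,"tz": 0,"rx": 0,"ry": 0,"rz": 0.2},{"gripper": 0.005,"tx": 0,"ty": 0,"tz": 0.0005,"rx": 0,"ry": 0,"rz": 0.3},{"gripper": 0.005,"tx": 0,"ty": 0,"tz": 0.001,"rx": 0,"ry": 0,"rz": 0.4},{"gripper": 0.005,"tx": 0,"ty": 0,"tz": 0.0015,"rx": 0,"ry": 0,"rz": 0.5},{"gripper": 0.005,"tx": 0,"ty": 0,"tz": 0.002,"rx": 0,"ry": 0,"rz": 0.6},{"gripper": 0.005,"tx": 0,"ty": 0,"tz": 0.002,"rx": 0,"ry": 0,"rz": 0.7},{"gripper": 0.005,"tx": 0,"ty": 0,"tz": 0.002,"rx": 0,"ry": 0,"rz": 0.82},{"gripper": 0.005,"tx": 0,"ty": 0,"tz": 0.002,"rx": 0,"ry": 0,"rz": 0.82}]'

```text
time_s: 10.15
eef_pos: [0.5588, -0.0766, 0.1408]
eef_rot: [0.995, -0.101, 0.001, 0.0]
contact_force: [2.1, -3.5, -2.4]
gripper_width: 0.0098
```

```bash
python3 go.py .626 .0348 .144 .55
```

```text
t 10.15 pos [ 0.5588 -0.0766  0.1408] yaw -0.203 tilt [ 0.0012 -0.0004] j [ 0.39  0.24 -0.38  1.77  0.1   1.15 -1.8 ] F [ 2.07 -3.53 -2.44] T [-0.874 -0.714  0.307] w 0.0098
d [ 0.0435 -0.1226 -0.0032] rv [ 7.000e-04 -1.100e-03 -7.526e-01]
```

Call:
drive_tool --increments '[{"gripper": 0.025,"tx": 0,"ty": 0,"tz": 0,"rx": 0,"ry": 0,"rz": 0},{"gripper": 0.036,"tx": 0,"ty": 0,"tz": 0,"rx": 0,"ry": 0,"rz": 0},{"gripper": 0.036,"tx": 0,"ty": 0,"tz": -0.02,"rx": 0,"ry": 0,"rz": 0},{"gripper": 0.036,"tx": 0,"ty": 0,"tz": -0.05,"rx": 0,"ry": 0,"rz": -0.1},{"gripper": 0.036,"tx": 0.01,"ty": -0.03,"tz": -0.05,"rx": 0,"ry": 0,"rz": -0.22},{"gripper": 0.036,"tx": 0.021,"ty": -0.06,"tz": -0.05,"rx": 0,"ry": 0,"rz": -0.34},{"gripper": 0.036,"tx": 0.032,"ty": -0.09,"tz": -0.05,"rx": 0,"ry": 0,"rz": -0.46},{"gripper": 0.036,"tx": 0.041,"ty": -0.116,"tz": -0.05,"rx": 0,"ry": 0,"rz": -0.58},{"gripper": 0.036,"tx": 0.0435,"ty": -0.1226,"tz": -0.05,"rx": 0,"ry": 0,"rz": -0.7},{"gripper": 0.036,"tx": 0.0435,"ty": -0.1226,"tz": -0.05,"rx": 0,"ry": 0,"rz": -0.753},{"gripper": 0.036,"tx": 0.0435,"ty": -0.1226,"tz": -0.05,"rx": 0,"ry": 0,"rz": -0.753}]'

```text
time_s: 11.07
eef_pos: [0.6242, 0.0378, 0.1898]
eef_rot: [0.96, 0.278, -0.001, -0.001]
contact_force: [0.1, -0.7, -1.0]
gripper_width: 0.0359
```

```bash
python3 go.py .626 .0348 .144 .57;  python3 - <<'E'
from bench import bot
import cv2
for n in("top","side"):
    c=bot.capture(n)["color"]
    i=c[120:240,190:320] if n=="top" else c[130:250,170:300]
    cv2.imwrite(f"pics/e_{n}.png",cv2.resize(i,None,fx=5,fy=5,interpolation=cv2.INTER_CUBIC))
E
```

```text
t 11.07 pos [0.6242 0.0378 0.1898] yaw 0.564 tilt [-0.0023  0.0021] j [ 0.29  0.35 -0.53  1.55  0.18  1.29 -1.27] F [ 0.12 -0.72 -0.97] T [ 0.014 -0.006  0.002] w 0.0359
d [0.     0.0036 0.0458] rv [-0.003   0.0008 -0.006 ]
```

View pics/e_side.png

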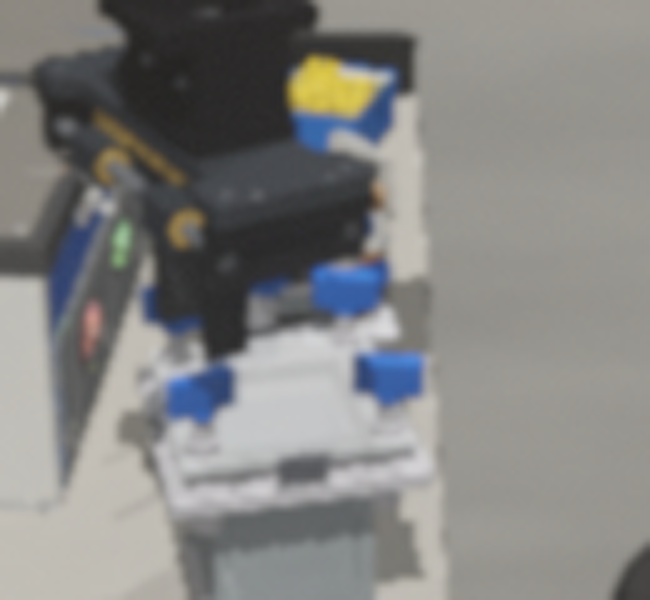

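The gripper is above bl (200,390), and fr has turned. Next is bl.

Call:
drive_tool --increments '[{"gripper": 0.036,"tx": 0,"ty": 0.0036,"tz": 0.01,"rx": -0.003,"ry": 0.0008,"rz": -0.006},{"gripper": 0.036,"tx": 0,"ty": 0.0036,"tz": 0.033,"rx": -0.003,"ry": 0.0008,"rz": -0.006},{"gripper": 0.034,"tx": 0,"ty": 0.0036,"tz": 0.0455,"rx": -0.003,"ry": 0.0008,"rz": -0.006},{"gripper": 0.02,"tx": 0,"ty": 0.0036,"tz": 0.0455,"rx": -0.003,"ry": 0.0008,"rz": -0.006},{"gripper": 0.013,"tx": 0,"ty": 0.0036,"tz": 0.0455,"rx": -0.003,"ry": 0.0008,"rz": -0.006},{"gripper": 0.005,"tx": 0,"ty": 0.0036,"tz": 0.0455,"rx": -0.003,"ry": 0.0008,"rz": -0.006},{"gripper": 0.005,"tx": 0,"ty": 0.0036,"tz": 0.0455,"rx": -0.003,"ry": 0.0008,"rz": -0.006},{"gripper": 0.005,"tx": 0,"ty": 0.0036,"tz": 0.0455,"rx": -0.003,"ry": 0.0008,"rz": -0.006}]'

```text
time_s: 11.83
eef_pos: [0.6261, 0.0348, 0.1455]
eef_rot: [0.961, 0.278, 0.001, -0.0]
contact_force: [-5.9, 6.8, 1.2]
gripper_width: 0.0096
```

```bash
python3 go.py
```

```text
t 11.83 pos [0.6261 0.0348 0.1455] yaw 0.564 tilt [0.0011 0.0007] j [ 0.29  0.39 -0.52  1.6   0.2   1.21 -1.28] F [-5.95  6.82  1.21] T [1.077 1.04  0.02 ] w 0.0096
```

Call:
drive_tool --increments '[{"gripper": 0.005,"tx": 0,"ty": -0.0012,"tz": 0,"rx": 0,"ry": 0,"rz": 0.1},{"gripper": 0.005,"tx": 0,"ty": -0.0012,"tz": 0,"rx": 0,"ry": 0,"rz": 0.2},{"gripper": 0.005,"tx": 0,"ty": -0.0012,"tz": 0.0005,"rx": 0,"ry": 0,"rz": 0.3},{"gripper": 0.005,"tx": 0,"ty": -0.0012,"tz": 0.001,"rx": 0,"ry": 0,"rz": 0.4},{"gripper": 0.005,"tx": 0,"ty": -0.0012,"tz": 0.0015,"rx": 0,"ry": 0,"rz": 0.5},{"gripper": 0.005,"tx": 0,"ty": -0.0012,"tz": 0.002,"rx": 0,"ry": 0,"rz": 0.6},{"gripper": 0.005,"tx": 0,"ty": -0.0012,"tz": 0.002,"rx": 0,"ry": 0,"rz": 0.7},{"gripper": 0.005,"tx": 0,"ty": -0.0012,"tz": 0.002,"rx": 0,"ry": 0,"rz": 0.8},{"gripper": 0.005,"tx": 0,"ty": -0.0012,"tz": 0.002,"rx": 0,"ry": 0,"rz": 0.87},{"gripper": 0.005,"tx": 0,"ty": -0.0012,"tz": 0.002,"rx": 0,"ry": 0,"rz": 0.87}]'

```text
time_s: 12.67
eef_pos: [0.6259, 0.0344, 0.1432]
eef_rot: [0.988, -0.154, 0.001, 0.0]
contact_force: [-1.1, 0.7, 0.2]
gripper_width: 0.0098
```

```bash
python3 go.py .537 .0125 .139 2.97
```

```text
t 12.67 pos [0.6259 0.0344 0.1432] yaw -0.31 tilt [ 0.002  -0.0013] j [ 0.18  0.36 -0.38  1.61  0.14  1.19 -2.12] F [-1.08  0.75  0.19] T [0.101 0.058 0.285] w 0.0098
d [-0.078   0.048   0.0041] rv [-3.4000e-03 -1.2000e-03  3.0033e+00]
```

Call:
drive_tool --increments '[{"gripper": 0.025,"tx": 0,"ty": 0,"tz": 0,"rx": 0,"ry": 0,"rz": 0},{"gripper": 0.036,"tx": 0,"ty": 0,"tz": 0,"rx": 0,"ry": 0,"rz": 0},{"gripper": 0.036,"tx": 0,"ty": 0,"tz": -0.02,"rx": 0,"ry": 0,"rz": 0},{"gripper": 0.036,"tx": 0,"ty": 0,"tz": -0.05,"rx": 0,"ry": 0,"rz": -0.12},{"gripper": 0.036,"tx": -0.03,"ty": 0.018,"tz": -0.07,"rx": 0,"ry": 0,"rz": -0.24},{"gripper": 0.036,"tx": -0.06,"ty": 0.036,"tz": -0.08,"rx": 0,"ry": 0,"rz": -0.36},{"gripper": 0.036,"tx": -0.09,"ty": 0.05,"tz": -0.08,"rx": 0,"ry": 0,"rz": -0.48},{"gripper": 0.036,"tx": -0.12,"ty": 0.06,"tz": -0.08,"rx": 0,"ry": 0,"rz": -0.6},{"gripper": 0.036,"tx": -0.14,"ty": 0.06,"tz": -0.08,"rx": 0,"ry": 0,"rz": -0.72},{"gripper": 0.036,"tx": -0.14,"ty": 0.06,"tz": -0.08,"rx": 0,"ry": 0,"rz": -0.84},{"gripper": 0.036,"tx": -0.14,"ty": 0.06,"tz": -0.08,"rx": 0,"ry": 0,"rz": -0.96},{"gripper": 0.036,"tx": -0.14,"ty": 0.06,"tz": -0.08,"rx": 0,"ry": 0,"rz": -1.08}]'

```text
time_s: 13.67
eef_pos: [0.474, 0.0192, 0.2231]
eef_rot: [0.925, 0.38, 0.001, 0.001]
contact_force: [0.2, 1.0, -0.1]
gripper_width: 0.036
```

Call:
drive_tool --increments '[{"gripper": 0.036,"tx": 0,"ty": 0,"tz": 0,"rx": 0,"ry": 0,"rz": -0.12},{"gripper": 0.036,"tx": 0,"ty": 0,"tz": 0,"rx": 0,"ry": 0,"rz": -0.24},{"gripper": 0.036,"tx": 0,"ty": 0,"tz": 0,"rx": 0,"ry": 0,"rz": -0.36},{"gripper": 0.036,"tx": 0,"ty": 0,"tz": 0,"rx": 0,"ry": 0,"rz": -0.48},{"gripper": 0.036,"tx": 0,"ty": 0,"tz": 0,"rx": 0,"ry": 0,"rz": -0.6},{"gripper": 0.036,"tx": 0,"ty": 0,"tz": 0,"rx": 0,"ry": 0,"rz": -0.72},{"gripper": 0.036,"tx": 0,"ty": 0,"tz": 0,"rx": 0,"ry": 0,"rz": -0.84},{"gripper": 0.036,"tx": 0,"ty": 0,"tz": 0,"rx": 0,"ry": 0,"rz": -0.96},{"gripper": 0.036,"tx": 0,"ty": 0,"tz": 0,"rx": 0,"ry": 0,"rz": -1.08},{"gripper": 0.036,"tx": 0,"ty": 0,"tz": 0,"rx": 0,"ry": 0,"rz": -1.2}]'

```text
time_s: 14.5
eef_pos: [0.4742, 0.0193, 0.2228]
eef_rot: [0.548, 0.836, -0.0, 0.001]
contact_force: [-0.0, -0.2, 0.4]
gripper_width: 0.036
```

```bash
python3 go.py .537 .0125 .19 3.03;python3 f.py; python3 - <<'E'
from bench import bot
import cv2
for n in("top","side"):
    c=bot.capture(n)["color"]
    i=c[120:240,190:320] if n=="top" else c[130:250,170:300]
    cv2.imwrite(f"pics/g_{n}.png",cv2.resize(i,None,fx=5,fy=5,interpolation=cv2.INTER_CUBIC))
E
```

```text
t 14.5 pos [0.4742 0.0193 0.2228] yaw 1.98 tilt [ 0.0019 -0.0015] j [ 0.34 -0.   -0.47  1.85  0.    1.29  0.28] F [-0.02 -0.23  0.41] T [-0.038 -0.142  0.032] w 0.036
d [-0.0312  0.0549  0.0329] rv [-0.      0.0026 -1.0495]
fl (['top'], array([0.5361, 0.0104, 0.1561, 0.3983]), np.float64(19.1)) (['side'], array([0.5363, 0.0141, 0.1556, 0.0064]), np.float64(19.6)) (['side', 'top'], array([ 0.5361,  0.0128,  0.1548, -0.0116]), np.float64(39.8))
fr (['top'], array([ 0.5563, -0.0764,  0.1575, -0.0184]), np.float64(6.9)) (['side'], array([ 0.5563, -0.0806,  0.155 ,  0.606 ]), np.float64(14.1)) (['side', 'top'], array([ 0.5568, -0.0762,  0.1572, -0.0173]), np.float64(23.3))
bl (['top'], array([ 0.6245,  0.0357,  0.1559, -0.1719]), np.float64(11.1)) (['side'], array([ 0.6268,  0.033 ,  0.1539, -0.7696]), np.float64(22.4)) (['side', 'top'], array([ 0.6261,  0.0349,  0.1545, -0.3428]), np.float64(40.9))
br (['top'], array([ 0.646 , -0.0543,  0.16  , -0.1066]), np.float64(6.5)) (['side'], array([ 0.648 , -0.0524,  0.1566, -0.7678]), np.float64(18.2)) (['side', 'top'], array([ 0.6478, -0.054 ,  0.1557,  0.0277]), np.float64(29.5))
```

View pics/g_side.png

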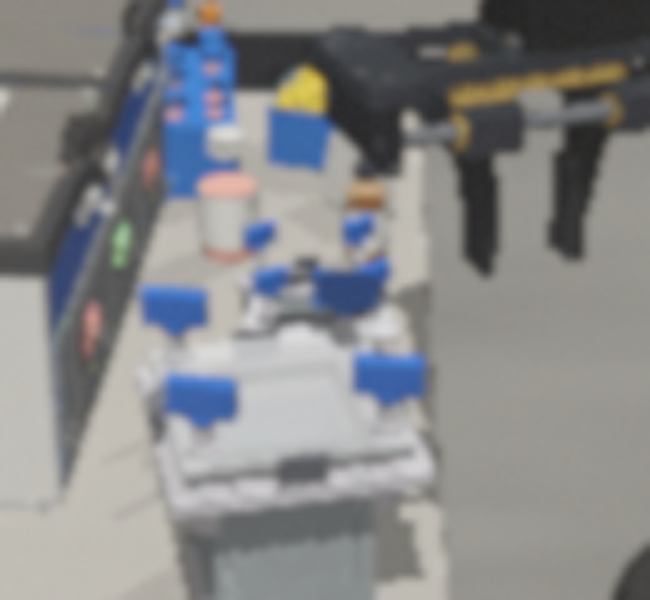

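View pics/g_top.png

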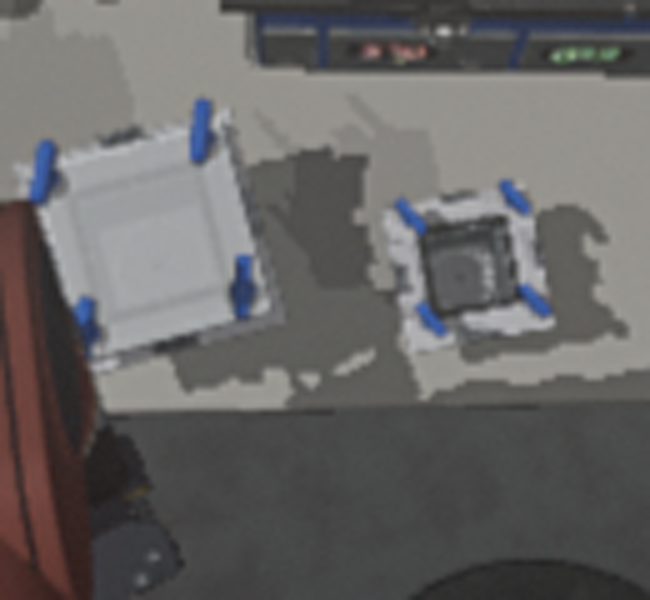

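The top view shows all four large-chamber heads turned by a similar amount, at (85,325), (243,285), (42,172) and (201,130). The cover is in place. Round 2 starts with fl, gripped half a turn round to stay inside the wrist range.

Call:
drive_tool --increments '[{"gripper": 0.036,"tx": -0.003,"ty": 0.006,"tz": 0,"rx": 0,"ry": 0,"rz": -0.12},{"gripper": 0.036,"tx": -0.007,"ty": 0.012,"tz": 0,"rx": 0,"ry": 0,"rz": -0.24},{"gripper": 0.036,"tx": -0.011,"ty": 0.02,"tz": 0,"rx": 0,"ry": 0,"rz": -0.36},{"gripper": 0.036,"tx": -0.015,"ty": 0.027,"tz": 0,"rx": 0,"ry": 0,"rz": -0.48},{"gripper": 0.036,"tx": -0.02,"ty": 0.035,"tz": 0,"rx": 0,"ry": 0,"rz": -0.6},{"gripper": 0.036,"tx": -0.024,"ty": 0.042,"tz": 0.01,"rx": 0,"ry": 0,"rz": -0.72},{"gripper": 0.036,"tx": -0.028,"ty": 0.05,"tz": 0.02,"rx": 0,"ry": 0,"rz": -0.84},{"gripper": 0.036,"tx": -0.0312,"ty": 0.0549,"tz": 0.033,"rx": 0,"ry": 0,"rz": -0.96},{"gripper": 0.036,"tx": -0.0312,"ty": 0.0549,"tz": 0.033,"rx": 0,"ry": 0,"rz": -1.05},{"gripper": 0.036,"tx": -0.0312,"ty": 0.0549,"tz": 0.033,"rx": 0,"ry": 0,"rz": -1.05}]'

```text
time_s: 15.53
eef_pos: [0.5366, 0.012, 0.1886]
eef_rot: [0.059, 0.998, -0.0, -0.0]
contact_force: [0.1, 0.6, -0.2]
gripper_width: 0.0358
```

```bash
python3 go.py .537 .0127 .139 3.03
```

```text
t 15.53 pos [0.5366 0.012  0.1886] yaw 3.024 tilt [-0.0003 -0.0009] j [ 0.35  0.16 -0.5   1.77  0.08  1.24  1.28] F [ 0.08  0.6  -0.23] T [ 0.097 -0.139  0.026] w 0.0358
d [-0.0003  0.0008  0.0496] rv [-0.0009 -0.0002 -0.0062]
```

Call:
drive_tool --increments '[{"gripper": 0.036,"tx": 0,"ty": 0.0008,"tz": 0.012,"rx": 0,"ry": 0,"rz": -0.006},{"gripper": 0.036,"tx": 0,"ty": 0.0008,"tz": 0.037,"rx": 0,"ry": 0,"rz": -0.006},{"gripper": 0.034,"tx": 0,"ty": 0.0008,"tz": 0.0496,"rx": 0,"ry": 0,"rz": -0.006},{"gripper": 0.02,"tx": 0,"ty": 0.0008,"tz": 0.0496,"rx": 0,"ry": 0,"rz": -0.006},{"gripper": 0.013,"tx": 0,"ty": 0.0008,"tz": 0.0496,"rx": 0,"ry": 0,"rz": -0.006},{"gripper": 0.005,"tx": 0,"ty": 0.0008,"tz": 0.0496,"rx": 0,"ry": 0,"rz": -0.006},{"gripper": 0.005,"tx": 0,"ty": 0.0008,"tz": 0.0496,"rx": 0,"ry": 0,"rz": -0.006},{"gripper": 0.005,"tx": 0,"ty": 0.0008,"tz": 0.0496,"rx": 0,"ry": 0,"rz": -0.006}]'

```text
time_s: 16.2
eef_pos: [0.5376, 0.0128, 0.1409]
eef_rot: [0.057, 0.998, -0.001, 0.001]
contact_force: [0.3, -2.6, -0.2]
gripper_width: 0.0095
```

```bash
python3 go.py
```

```text
t 16.2 pos [0.5376 0.0128 0.1409] yaw 3.028 tilt [ 0.0029 -0.0014] j [ 0.34  0.2  -0.5   1.82  0.11  1.14  1.26] F [ 0.33 -2.64 -0.21] T [-0.551 -0.191  0.009] w 0.0095
```

Call:
drive_tool --increments '[{"gripper": 0.005,"tx": 0,"ty": 0,"tz": 0,"rx": 0,"ry": 0,"rz": 0.1},{"gripper": 0.005,"tx": 0,"ty": 0,"tz": 0.0005,"rx": 0,"ry": 0,"rz": 0.2},{"gripper": 0.005,"tx": 0,"ty": 0,"tz": 0.001,"rx": 0,"ry": 0,"rz": 0.3},{"gripper": 0.005,"tx": 0,"ty": 0,"tz": 0.001,"rx": 0,"ry": 0,"rz": 0.3}]'

```text
time_s: 16.53
eef_pos: [0.5375, 0.0124, 0.1398]
eef_rot: [0.207, 0.978, -0.001, 0.002]
contact_force: [-0.0, -1.9, 1.8]
gripper_width: 0.0095
```

```bash
cat > tq.py <<'E'
from go import *
T=[];F=[]
for i in range(5):
    bot.capture("side"); o=bot.get_obs(); T.append(o["torque"][2]);F.append(o["contact_force"])
st(); print("Tz",np.round(T,3),"mean",round(np.mean(T),3),"F",np.round(np.mean(F,0),1))
E
python3 tq.py
```

```text
t 16.78 pos [0.5374 0.0124 0.1394] yaw 2.731 tilt [ 0.0024 -0.0018] j [ 0.31  0.2  -0.47  1.83  0.1   1.14  0.97] F [ 1.45 -4.12  2.89] T [-0.65  -0.403  0.261] w 0.0098
Tz [0.263 0.262 0.26  0.225 0.261] mean 0.254 F [ 0.7 -2.8  2.6]
```

Call:
drive_tool --increments '[{"gripper": 0.005,"tx": 0,"ty": 0,"tz": 0.0004,"rx": 0,"ry": 0,"rz": 0.1},{"gripper": 0.005,"tx": 0,"ty": 0,"tz": 0.0004,"rx": 0,"ry": 0,"rz": 0.1}]'

```text
time_s: 16.95
eef_pos: [0.5374, 0.0123, 0.1388]
eef_rot: [0.255, 0.967, -0.001, 0.001]
contact_force: [1.5, -3.9, 3.0]
gripper_width: 0.0094
```

```bash
python3 tq.py
```

```text
t 17.2 pos [0.5373 0.0123 0.1387] yaw 2.631 tilt [ 0.002  -0.0018] j [ 0.3   0.2  -0.46  1.83  0.1   1.13  0.87] F [ 2.36 -5.01  1.8 ] T [-1.102 -0.657  0.219] w 0.0092
Tz [0.25  0.283 0.242 0.248 0.219] mean 0.248 F [ 2.2 -4.9  2.2]
```

Call:
drive_tool --increments '[{"gripper": 0.005,"tx": 0,"ty": 0,"tz": 0.0004,"rx": 0,"ry": 0,"rz": 0.1},{"gripper": 0.005,"tx": 0,"ty": 0,"tz": 0.0004,"rx": 0,"ry": 0,"rz": 0.1}]'

```text
time_s: 17.37
eef_pos: [0.5373, 0.0122, 0.1382]
eef_rot: [0.303, 0.953, -0.001, 0.001]
contact_force: [2.3, -5.8, 3.0]
gripper_width: 0.0095
```

```bash
python3 tq.py
```

```text
t 17.62 pos [0.5373 0.0122 0.1383] yaw 2.531 tilt [ 0.0018 -0.0019] j [ 0.29  0.2  -0.45  1.83  0.1   1.13  0.77] F [ 2.25 -5.28  2.39] T [-1.201 -0.593  0.298] w 0.0096
Tz [0.281 0.248 0.277 0.314 0.298] mean 0.284 F [ 1.7 -5.3  2.6]
```

Call:
drive_tool --increments '[{"gripper": 0.005,"tx": -0.0006,"ty": -0.0004,"tz": 0.0004,"rx": 0,"ry": 0,"rz": 0.1},{"gripper": 0.005,"tx": -0.0006,"ty": -0.0004,"tz": 0.0004,"rx": 0,"ry": 0,"rz": 0.1}]'

```text
time_s: 17.78
eef_pos: [0.5372, 0.012, 0.1377]
eef_rot: [0.35, 0.937, -0.0, 0.001]
contact_force: [0.9, -3.7, 1.8]
gripper_width: 0.0094
```

```bash
python3 tq.py
```

```text
t 18.03 pos [0.5372 0.0121 0.1377] yaw 2.431 tilt [ 0.0013 -0.0014] j [ 0.29  0.2  -0.44  1.83  0.09  1.13  0.68] F [ 1.64 -4.    2.19] T [-0.943 -0.386  0.244] w 0.0097
Tz [0.261 0.252 0.26  0.278 0.244] mean 0.259 F [ 0.9 -4.1  2.5]
```

Call:
drive_tool --increments '[{"gripper": 0.005,"tx": 0,"ty": 0,"tz": 0.0004,"rx": 0,"ry": 0,"rz": 0.1},{"gripper": 0.005,"tx": 0,"ty": 0,"tz": 0.0004,"rx": 0,"ry": 0,"rz": 0.1}]'

```text
time_s: 18.2
eef_pos: [0.5372, 0.012, 0.1373]
eef_rot: [0.397, 0.918, -0.0, 0.001]
contact_force: [0.8, -4.3, 2.5]
gripper_width: 0.0097
```

```bash
python3 tq.py
```

```text
t 18.45 pos [0.5371 0.012  0.1373] yaw 2.332 tilt [ 0.0011 -0.0015] j [ 0.28  0.2  -0.43  1.83  0.09  1.13  0.58] F [-0.37 -4.68  2.81] T [-1.138 -0.261  0.33 ] w 0.0094
Tz [0.219 0.293 0.298 0.329 0.33 ] mean 0.294 F [ 0.1 -5.   2.9]
```

Call:
drive_tool --increments '[{"gripper": 0.005,"tx": 0,"ty": 0,"tz": 0.0004,"rx": 0,"ry": 0,"rz": 0.1},{"gripper": 0.005,"tx": 0,"ty": 0,"tz": 0.0004,"rx": 0,"ry": 0,"rz": 0.1}]'

```text
time_s: 18.62
eef_pos: [0.537, 0.0118, 0.1368]
eef_rot: [0.442, 0.897, -0.001, 0.001]
contact_force: [0.8, -5.1, 3.2]
gripper_width: 0.0095
```

```bash
python3 tq.py
```

```text
t 18.87 pos [0.537  0.0119 0.1368] yaw 2.231 tilt [ 0.0008 -0.0016] j [ 0.27  0.2  -0.42  1.83  0.09  1.13  0.48] F [ 0.41 -5.03  3.34] T [-1.205 -0.156  0.22 ] w 0.0093
Tz [0.312 0.275 0.316 0.238 0.22 ] mean 0.273 F [-0.2 -5.1  2.9]
```

Call:
drive_tool --increments '[{"gripper": 0.005,"tx": 0,"ty": 0,"tz": 0.0004,"rx": 0,"ry": 0,"rz": 0.08},{"gripper": 0.005,"tx": 0,"ty": 0,"tz": 0.0004,"rx": 0,"ry": 0,"rz": 0.08}]'

```text
time_s: 19.03
eef_pos: [0.537, 0.0118, 0.1364]
eef_rot: [0.477, 0.879, -0.001, 0.001]
contact_force: [0.2, -5.1, 3.3]
gripper_width: 0.0094
```

```bash
python3 tq.py
```

```text
t 19.28 pos [0.5369 0.0118 0.1364] yaw 2.151 tilt [ 0.0006 -0.0017] j [ 0.26  0.2  -0.41  1.83  0.09  1.13  0.4 ] F [ 0.16 -5.08  2.96] T [-1.237 -0.098  0.257] w 0.0096
Tz [0.342 0.283 0.331 0.246 0.257] mean 0.292 F [-0.4 -5.5  2.7]
```

Call:
drive_tool --increments '[{"gripper": 0.005,"tx": 0,"ty": 0,"tz": 0.0004,"rx": 0,"ry": 0,"rz": 0.08},{"gripper": 0.005,"tx": 0,"ty": 0,"tz": 0.0004,"rx": 0,"ry": 0,"rz": 0.08}]'

```text
time_s: 19.45
eef_pos: [0.5369, 0.0117, 0.1359]
eef_rot: [0.512, 0.859, -0.001, 0.001]
contact_force: [-0.6, -5.3, 3.2]
gripper_width: 0.0096
```

```bash
python3 tq.py
```

```text
t 19.7 pos [0.5368 0.0118 0.136 ] yaw 2.071 tilt [ 0.0004 -0.0018] j [ 0.25  0.2  -0.4   1.83  0.09  1.13  0.32] F [-0.79 -6.76  3.29] T [-1.413 -0.008  0.251] w 0.0095
Tz [0.269 0.249 0.254 0.28  0.251] mean 0.261 F [-0.6 -5.5  3.1]
```

Call:
drive_tool --increments '[{"gripper": 0.005,"tx": 0,"ty": 0,"tz": 0.0004,"rx": 0,"ry": 0,"rz": 0.06},{"gripper": 0.005,"tx": 0,"ty": 0,"tz": 0.0004,"rx": 0,"ry": 0,"rz": 0.06}]'

```text
time_s: 19.87
eef_pos: [0.5368, 0.0117, 0.1355]
eef_rot: [0.537, 0.844, -0.001, 0.001]
contact_force: [-1.1, -6.3, 3.4]
gripper_width: 0.0097
```

```bash
python3 tq.py; python3 - <<'E'
from bench import bot
import cv2
for n in("side",):
    c=bot.capture(n)["color"]
    i=c[130:250,170:300]
    cv2.imwrite(f"pics/i_{n}.png",cv2.resize(i,None,fx=5,fy=5,interpolation=cv2.INTER_CUBIC))
E
```

```text
t 20.12 pos [0.5368 0.0117 0.1355] yaw 2.011 tilt [ 0.0002 -0.0018] j [ 0.25  0.2  -0.39  1.83  0.08  1.13  0.27] F [-1.3  -5.57  2.6 ] T [-1.364  0.05   0.284] w 0.0091
Tz [0.31  0.313 0.264 0.318 0.284] mean 0.298 F [-1.  -5.7  2.9]
```

View pics/i_side.png

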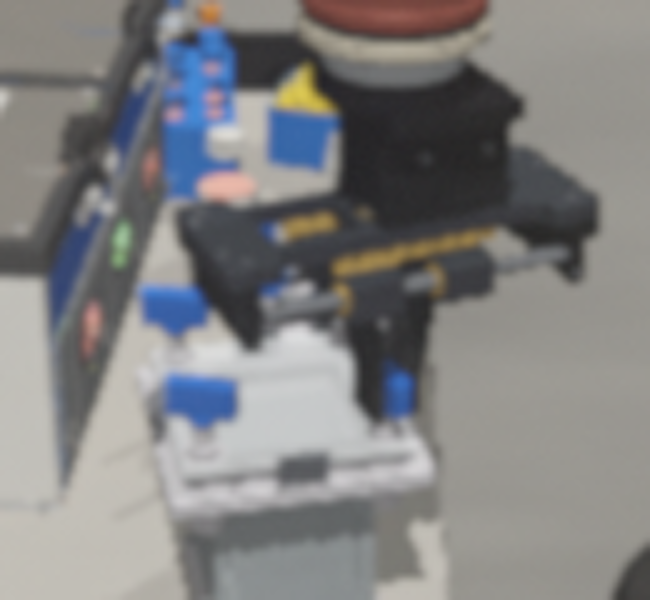

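Call:
drive_tool --increments '[{"gripper": 0.005,"tx": -0.0006,"ty": -0.0005,"tz": 0.0003,"rx": 0,"ry": 0,"rz": 0.06},{"gripper": 0.005,"tx": -0.0006,"ty": -0.0005,"tz": 0.0003,"rx": 0,"ry": 0,"rz": 0.06}]'

```text
time_s: 20.33
eef_pos: [0.5367, 0.0116, 0.1353]
eef_rot: [0.562, 0.827, -0.0, 0.001]
contact_force: [-0.5, -3.7, 2.4]
gripper_width: 0.01
```

```bash
python3 tq.py
```

```text
t 20.58 pos [0.5367 0.0116 0.1353] yaw 1.951 tilt [ 0.0006 -0.0012] j [ 0.24  0.2  -0.39  1.83  0.08  1.13  0.21] F [-2.5  -3.07  3.34] T [-0.798  0.251  0.295] w 0.0097
Tz [0.338 0.332 0.279 0.307 0.295] mean 0.31 F [-1.2 -3.4  2.9]
```

Call:
drive_tool --increments '[{"gripper": 0.005,"tx": 0,"ty": 0,"tz": 0.0003,"rx": 0,"ry": 0,"rz": 0.06},{"gripper": 0.005,"tx": 0,"ty": 0,"tz": 0.0003,"rx": 0,"ry": 0,"rz": 0.06}]'

```text
time_s: 20.75
eef_pos: [0.5367, 0.0115, 0.135]
eef_rot: [0.587, 0.81, -0.0, 0.001]
contact_force: [-3.3, -2.9, 2.2]
gripper_width: 0.0095
```

```bash
python3 tq.py
```

```text
t 21.0 pos [0.5367 0.0115 0.135 ] yaw 1.89 tilt [ 0.0005 -0.0012] j [ 0.24  0.2  -0.38  1.84  0.08  1.13  0.15] F [-3.65 -2.76  2.95] T [-0.676  0.712  0.322] w 0.0096
Tz [0.276 0.272 0.294 0.3   0.322] mean 0.293 F [-3.3 -3.1  3.3]
```

Call:
drive_tool --increments '[{"gripper": 0.005,"tx": 0,"ty": 0,"tz": 0.0003,"rx": 0,"ry": 0,"rz": 0.06},{"gripper": 0.005,"tx": 0,"ty": 0,"tz": 0.0003,"rx": 0,"ry": 0,"rz": 0.06}]'

```text
time_s: 21.17
eef_pos: [0.5366, 0.0115, 0.1346]
eef_rot: [0.611, 0.792, -0.0, 0.001]
contact_force: [-4.3, -3.7, 4.0]
gripper_width: 0.0098
```

```bash
python3 tq.py
```

```text
t 21.42 pos [0.5366 0.0115 0.1346] yaw 1.831 tilt [ 0.0004 -0.0012] j [ 0.23  0.2  -0.37  1.84  0.08  1.12  0.09] F [-4.38 -3.88  4.21] T [-0.716  0.883  0.328] w 0.0097
Tz [0.297 0.341 0.316 0.346 0.328] mean 0.326 F [-4.3 -3.2  3.5]
```

Call:
drive_tool --increments '[{"gripper": 0.005,"tx": 0,"ty": 0,"tz": 0.0003,"rx": 0,"ry": 0,"rz": 0.06},{"gripper": 0.005,"tx": 0,"ty": 0,"tz": 0.0003,"rx": 0,"ry": 0,"rz": 0.06}]'

```text
time_s: 21.58
eef_pos: [0.5365, 0.0115, 0.1343]
eef_rot: [0.634, 0.773, -0.0, 0.0]
contact_force: [-3.5, -2.9, 3.9]
gripper_width: 0.0094
```

```bash
python3 tq.py
```

```text
t 21.83 pos [0.5365 0.0115 0.1343] yaw 1.771 tilt [ 0.0002 -0.0012] j [ 0.23  0.19 -0.37  1.84  0.08  1.12  0.03] F [-3.66 -2.45  2.81] T [-0.719  0.961  0.305] w 0.0095
Tz [0.282 0.284 0.334 0.3   0.305] mean 0.301 F [-4.3 -2.6  3.1]
```

Call:
drive_tool --increments '[{"gripper": 0.005,"tx": -0.0003,"ty": -0.0008,"tz": 0.0003,"rx": 0,"ry": 0,"rz": 0.06},{"gripper": 0.005,"tx": -0.0003,"ty": -0.0008,"tz": 0.0003,"rx": 0,"ry": 0,"rz": 0.06}]'

```text
time_s: 22.0
eef_pos: [0.5364, 0.0114, 0.1342]
eef_rot: [0.657, 0.754, 0.0, 0.001]
contact_force: [-2.4, -0.8, 1.7]
gripper_width: 0.0098
```

```bash
python3 tq.py
```

```text
t 22.25 pos [0.5364 0.0114 0.1342] yaw 1.711 tilt [ 0.0014 -0.0008] j [ 0.22  0.19 -0.36  1.84  0.08  1.12 -0.03] F [-2.14 -0.66  1.79] T [-0.097  0.331  0.328] w 0.01
Tz [0.294 0.36  0.326 0.327 0.328] mean 0.327 F [-1.7 -1.   2.1]
```

Call:
drive_tool --increments '[{"gripper": 0.005,"tx": 0,"ty": 0,"tz": 0.0002,"rx": 0,"ry": 0,"rz": 0.05},{"gripper": 0.005,"tx": 0,"ty": 0,"tz": 0.0002,"rx": 0,"ry": 0,"rz": 0.05}]'

```text
time_s: 22.42
eef_pos: [0.5363, 0.0113, 0.1341]
eef_rot: [0.676, 0.737, 0.0, 0.001]
contact_force: [-2.4, 0.6, 2.8]
gripper_width: 0.0094
```

```bash
python3 tq.py
```

```text
t 22.67 pos [0.5363 0.0113 0.1341] yaw 1.66 tilt [ 0.0013 -0.0009] j [ 0.22  0.19 -0.36  1.84  0.08  1.12 -0.08] F [-2.55  0.71  3.59] T [0.168 0.487 0.281] w 0.0099
Tz [0.328 0.308 0.313 0.287 0.281] mean 0.304 F [-2.6  0.5  3. ]
```

fl isn't clearly seated yet, and the cover tilt at that corner is getting larger. I'll level it by turning the opposite screw, br, and then come back to fl.

```bash
python3 go.py .648 -.0547 .19 2.98
```

```text
t 22.67 pos [0.5363 0.0113 0.1341] yaw 1.66 tilt [ 0.0013 -0.0009] j [ 0.22  0.19 -0.36  1.84  0.08  1.12 -0.08] F [-2.55  0.71  3.59] T [0.168 0.487 0.281] w 0.0099
d [-0.0758  0.1054 -0.0557] rv [ 4.0000e-04  1.7000e-03 -1.3197e+00]
```

Call:
drive_tool --increments '[{"gripper": 0.025,"tx": 0,"ty": 0,"tz": 0,"rx": 0,"ry": 0,"rz": 0},{"gripper": 0.036,"tx": 0,"ty": 0,"tz": 0,"rx": 0,"ry": 0,"rz": 0},{"gripper": 0.036,"tx": 0,"ty": 0,"tz": -0.02,"rx": 0,"ry": 0,"rz": -0.06},{"gripper": 0.036,"tx": 0,"ty": 0,"tz": -0.05,"rx": 0,"ry": 0,"rz": -0.18},{"gripper": 0.036,"tx": -0.01,"ty": 0.014,"tz": -0.056,"rx": 0,"ry": 0,"rz": -0.3},{"gripper": 0.036,"tx": -0.025,"ty": 0.035,"tz": -0.056,"rx": 0,"ry": 0,"rz": -0.42},{"gripper": 0.036,"tx": -0.04,"ty": 0.056,"tz": -0.056,"rx": 0,"ry": 0,"rz": -0.54},{"gripper": 0.036,"tx": -0.055,"ty": 0.077,"tz": -0.056,"rx": 0,"ry": 0,"rz": -0.66},{"gripper": 0.036,"tx": -0.07,"ty": 0.097,"tz": -0.056,"rx": 0,"ry": 0,"rz": -0.78},{"gripper": 0.036,"tx": -0.0758,"ty": 0.1054,"tz": -0.056,"rx": 0,"ry": 0,"rz": -0.9},{"gripper": 0.036,"tx": -0.0758,"ty": 0.1054,"tz": -0.056,"rx": 0,"ry": 0,"rz": -1.02},{"gripper": 0.036,"tx": -0.0758,"ty": 0.1054,"tz": -0.056,"rx": 0,"ry": 0,"rz": -1.14}]'

```text
time_s: 23.67
eef_pos: [0.6485, -0.0561, 0.1894]
eef_rot: [0.168, 0.986, -0.0, 0.0]
contact_force: [0.4, 0.6, -0.2]
gripper_width: 0.0359
```

```bash
python3 go.py .648 -.0547 .142 2.98;  python3 - <<'E'
from bench import bot
import cv2
for n in("top","side"):
    c=bot.capture(n)["color"]
    i=c[120:240,190:320] if n=="top" else c[150:250,190:270]
    cv2.imwrite(f"pics/k_{n}.png",cv2.resize(i,None,fx=6,fy=6,interpolation=cv2.INTER_CUBIC))
E
```

```text
t 23.67 pos [ 0.6485 -0.0561  0.1894] yaw 2.803 tilt [ 0.0009 -0.0007] j [ 0.35  0.39 -0.44  1.49  0.17  1.3   1.13] F [ 0.43  0.58 -0.18] T [ 0.079 -0.111  0.02 ] w 0.0359
d [0.001  0.0011 0.0474] rv [-0.0005  0.001  -0.1766]
```

View pics/k_side.png

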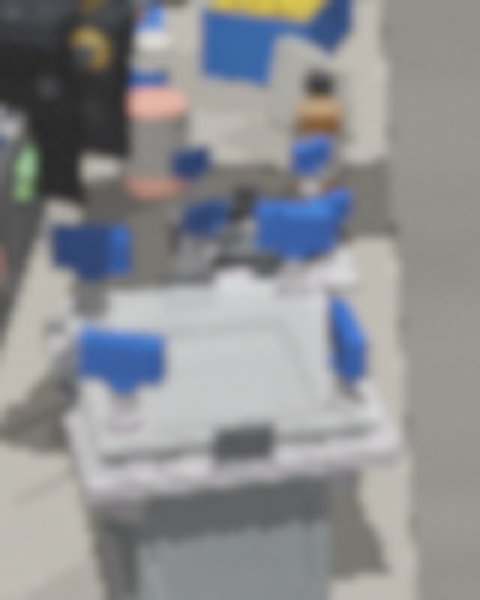

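fl (345,340) now points at the camera and is visibly lower, so the screw does follow the tool. Now br.

Call:
drive_tool --increments '[{"gripper": 0.036,"tx": 0.001,"ty": 0.0011,"tz": 0.005,"rx": 0,"ry": 0,"rz": -0.1},{"gripper": 0.036,"tx": 0.001,"ty": 0.0011,"tz": 0.015,"rx": 0,"ry": 0,"rz": -0.177},{"gripper": 0.036,"tx": 0.001,"ty": 0.0011,"tz": 0.035,"rx": 0,"ry": 0,"rz": -0.177},{"gripper": 0.034,"tx": 0.001,"ty": 0.0011,"tz": 0.0474,"rx": 0,"ry": 0,"rz": -0.177},{"gripper": 0.02,"tx": 0.001,"ty": 0.0011,"tz": 0.0474,"rx": 0,"ry": 0,"rz": -0.177},{"gripper": 0.013,"tx": 0.001,"ty": 0.0011,"tz": 0.0474,"rx": 0,"ry": 0,"rz": -0.177},{"gripper": 0.005,"tx": 0.001,"ty": 0.0011,"tz": 0.0474,"rx": 0,"ry": 0,"rz": -0.177},{"gripper": 0.005,"tx": 0.001,"ty": 0.0011,"tz": 0.0474,"rx": 0,"ry": 0,"rz": -0.177},{"gripper": 0.005,"tx": 0.001,"ty": 0.0011,"tz": 0.0474,"rx": 0,"ry": 0,"rz": -0.177}]'

```text
time_s: 24.52
eef_pos: [0.6478, -0.0546, 0.1439]
eef_rot: [0.083, 0.997, -0.001, 0.001]
contact_force: [-0.4, -4.8, -0.0]
gripper_width: 0.0097
```

```bash
python3 go.py
```

```text
t 24.52 pos [ 0.6478 -0.0546  0.1439] yaw 2.975 tilt [ 0.0025 -0.0024] j [ 0.37  0.42 -0.46  1.54  0.2   1.22  1.28] F [-0.41 -4.82 -0.04] T [-0.77  -0.029  0.088] w 0.0097
```

Call:
drive_tool --increments '[{"gripper": 0.005,"tx": 0,"ty": -0.0007,"tz": 0,"rx": 0,"ry": 0,"rz": 0.1},{"gripper": 0.005,"tx": 0,"ty": -0.0007,"tz": 0.0003,"rx": 0,"ry": 0,"rz": 0.2},{"gripper": 0.005,"tx": 0,"ty": -0.0007,"tz": 0.0006,"rx": 0,"ry": 0,"rz": 0.3},{"gripper": 0.005,"tx": 0,"ty": -0.0007,"tz": 0.001,"rx": 0,"ry": 0,"rz": 0.4},{"gripper": 0.005,"tx": 0,"ty": -0.0007,"tz": 0.0014,"rx": 0,"ry": 0,"rz": 0.5},{"gripper": 0.005,"tx": 0,"ty": -0.0007,"tz": 0.0018,"rx": 0,"ry": 0,"rz": 0.6},{"gripper": 0.005,"tx": 0,"ty": -0.0007,"tz": 0.0022,"rx": 0,"ry": 0,"rz": 0.7},{"gripper": 0.005,"tx": 0,"ty": -0.0007,"tz": 0.0022,"rx": 0,"ry": 0,"rz": 0.7}]'

```text
time_s: 25.18
eef_pos: [0.6477, -0.055, 0.1414]
eef_rot: [0.422, 0.907, -0.0, 0.002]
contact_force: [-0.0, -1.2, 0.1]
gripper_width: 0.0096
```

```bash
python3 tq.py
```

```text
t 25.43 pos [ 0.6477 -0.055   0.1411] yaw 2.278 tilt [ 0.0023 -0.0016] j [ 0.28  0.41 -0.34  1.55  0.15  1.21  0.62] F [ 0.71 -2.24  0.13] T [-0.528 -0.422  0.223] w 0.0097
Tz [0.279 0.203 0.263 0.229 0.223] mean 0.239 F [ 0.5 -2.3  0.8]
```

Call:
drive_tool --increments '[{"gripper": 0.005,"tx": 0,"ty": 0,"tz": 0.0004,"rx": 0,"ry": 0,"rz": 0.1},{"gripper": 0.005,"tx": 0,"ty": 0,"tz": 0.0004,"rx": 0,"ry": 0,"rz": 0.1}]'

```text
time_s: 25.6
eef_pos: [0.6476, -0.055, 0.1405]
eef_rot: [0.466, 0.885, -0.0, 0.001]
contact_force: [1.8, -3.0, 0.8]
gripper_width: 0.0094
```

```bash
python3 tq.py
```

```text
t 25.85 pos [ 0.6476 -0.055   0.1404] yaw 2.178 tilt [ 0.0019 -0.0016] j [ 0.27  0.41 -0.33  1.55  0.14  1.2   0.52] F [ 3.54 -3.51  1.56] T [-0.786 -0.778  0.246] w 0.0095
Tz [0.263 0.251 0.236 0.248 0.246] mean 0.249 F [ 2.4 -3.   1.3]
```

Call:
drive_tool --increments '[{"gripper": 0.005,"tx": 0,"ty": 0,"tz": 0.0004,"rx": 0,"ry": 0,"rz": 0.1},{"gripper": 0.005,"tx": 0,"ty": 0,"tz": 0.0008,"rx": 0,"ry": 0,"rz": 0.2},{"gripper": 0.005,"tx": 0,"ty": 0,"tz": 0.0008,"rx": 0,"ry": 0,"rz": 0.2}]'

```text
time_s: 26.1
eef_pos: [0.6475, -0.055, 0.1395]
eef_rot: [0.552, 0.834, -0.0, 0.001]
contact_force: [1.9, -3.7, 0.6]
gripper_width: 0.0098
```

```bash
python3 tq.py
```

```text
t 26.35 pos [ 0.6475 -0.055   0.1396] yaw 1.98 tilt [ 0.0018 -0.0017] j [ 0.24  0.4  -0.29  1.56  0.12  1.2   0.33] F [ 3.03 -3.79  1.37] T [-1.06  -0.872  0.219] w 0.0095
Tz [0.244 0.276 0.275 0.247 0.219] mean 0.252 F [ 2.9 -4.1  1. ]
```

Call:
drive_tool --increments '[{"gripper": 0.005,"tx": 0,"ty": 0,"tz": 0.0004,"rx": 0,"ry": 0,"rz": 0.1},{"gripper": 0.005,"tx": 0,"ty": 0,"tz": 0.0004,"rx": 0,"ry": 0,"rz": 0.1}]'

```text
time_s: 26.52
eef_pos: [0.6474, -0.055, 0.1391]
eef_rot: [0.592, 0.806, -0.0, 0.001]
contact_force: [2.1, -4.3, 1.9]
gripper_width: 0.0095
```

```bash
python3 tq.py
```

```text
t 26.77 pos [ 0.6474 -0.055   0.1391] yaw 1.88 tilt [ 0.0016 -0.0017] j [ 0.23  0.4  -0.28  1.56  0.12  1.2   0.24] F [ 2.05 -4.03  0.06] T [-1.092 -0.747  0.269] w 0.0096
Tz [0.228 0.266 0.215 0.292 0.269] mean 0.254 F [ 2.9 -4.3  0.7]
```

Call:
drive_tool --increments '[{"gripper": 0.005,"tx": 0,"ty": -0.0005,"tz": 0.0004,"rx": 0,"ry": 0,"rz": 0.1},{"gripper": 0.005,"tx": 0,"ty": -0.0005,"tz": 0.0004,"rx": 0,"ry": 0,"rz": 0.1}]'

```text
time_s: 26.93
eef_pos: [0.6473, -0.0551, 0.1389]
eef_rot: [0.632, 0.775, 0.0, 0.001]
contact_force: [3.9, -4.5, 0.6]
gripper_width: 0.0092
```

```bash
python3 tq.py
```

```text
t 27.18 pos [ 0.6473 -0.055   0.1389] yaw 1.78 tilt [ 0.0025 -0.0016] j [ 0.22  0.4  -0.26  1.56  0.11  1.2   0.14] F [ 3.85 -3.28  0.31] T [-1.014 -1.119  0.278] w 0.0092
Tz [0.293 0.283 0.263 0.227 0.278] mean 0.269 F [ 4.1 -4.   0.6]
```

Call:
drive_tool --increments '[{"gripper": 0.005,"tx": 0,"ty": 0,"tz": 0.0003,"rx": 0,"ry": 0,"rz": 0.08},{"gripper": 0.005,"tx": 0,"ty": 0,"tz": 0.0003,"rx": 0,"ry": 0,"rz": 0.08}]'

```text
time_s: 27.35
eef_pos: [0.6473, -0.0551, 0.1385]
eef_rot: [0.662, 0.75, 0.0, 0.001]
contact_force: [4.3, -4.8, 1.1]
gripper_width: 0.0092
```

```bash
python3 tq.py
```

```text
t 27.6 pos [ 0.6473 -0.055   0.1386] yaw 1.7 tilt [ 0.0024 -0.0016] j [ 0.21  0.4  -0.25  1.56  0.1   1.19  0.07] F [ 3.06 -4.27  0.81] T [-1.024 -1.01   0.272] w 0.0095
Tz [0.306 0.28  0.304 0.303 0.272] mean 0.293 F [ 3.8 -4.2  0.9]
```

Call:
drive_tool --increments '[{"gripper": 0.005,"tx": -0.0007,"ty": 0.0006,"tz": 0.0003,"rx": 0,"ry": 0,"rz": 0.06},{"gripper": 0.005,"tx": -0.0007,"ty": 0.0006,"tz": 0.0003,"rx": 0,"ry": 0,"rz": 0.06}]'

```text
time_s: 27.77
eef_pos: [0.6474, -0.0552, 0.138]
eef_rot: [0.683, 0.73, -0.0, 0.001]
contact_force: [1.5, -2.6, 1.8]
gripper_width: 0.0095
```

```bash
python3 tq.py
```

```text
t 28.02 pos [ 0.6474 -0.0552  0.138 ] yaw 1.638 tilt [ 0.001  -0.0011] j [ 0.2   0.4  -0.24  1.56  0.1   1.19  0.01] F [ 1.65 -3.4   1.08] T [-0.54  -0.379  0.364] w 0.0095
Tz [0.312 0.288 0.33  0.341 0.364] mean 0.327 F [ 1.1 -2.4  1.1]
```

Call:
drive_tool --increments '[{"gripper": 0.005,"tx": 0,"ty": 0,"tz": 0.0002,"rx": 0,"ry": 0,"rz": 0.06},{"gripper": 0.005,"tx": 0,"ty": 0,"tz": 0.0002,"rx": 0,"ry": 0,"rz": 0.06}]'

```text
time_s: 28.18
eef_pos: [0.6473, -0.0552, 0.1378]
eef_rot: [0.706, 0.708, -0.0, 0.001]
contact_force: [-0.2, -3.0, 1.5]
gripper_width: 0.0094
```

```bash
python3 tq.py
```

```text
t 28.43 pos [ 0.6474 -0.0552  0.1378] yaw 1.577 tilt [ 0.001  -0.0011] j [ 0.19  0.4  -0.23  1.56  0.1   1.19 -0.05] F [ 1.02 -2.62  1.96] T [-0.454 -0.244  0.328] w 0.0095
Tz [0.36  0.381 0.362 0.356 0.328] mean 0.357 F [ 0.8 -1.8  1.7]
```

The slope is now about 0.55 N m/rad, so br is on the seat. I'll take it up to about 0.40.

Call:
drive_tool --increments '[{"gripper": 0.005,"tx": 0,"ty": 0,"tz": 0.0002,"rx": 0,"ry": 0,"rz": 0.07},{"gripper": 0.005,"tx": 0,"ty": 0,"tz": 0.0002,"rx": 0,"ry": 0,"rz": 0.07}]'

```text
time_s: 28.6
eef_pos: [0.6473, -0.0552, 0.1376]
eef_rot: [0.73, 0.683, -0.0, 0.001]
contact_force: [-0.1, -1.5, 1.6]
gripper_width: 0.0095
```

```bash
python3 tq.py
```

```text
t 28.85 pos [ 0.6473 -0.0552  0.1375] yaw 1.508 tilt [ 0.0009 -0.0011] j [ 0.18  0.4  -0.22  1.56  0.09  1.19 -0.11] F [ 0.13 -1.14  1.12] T [-0.375 -0.019  0.36 ] w 0.0096
Tz [0.348 0.32  0.378 0.328 0.36 ] mean 0.347 F [ 0.1 -1.4  1.5]
```

```bash
python3 tq.py
```

```text
t 29.1 pos [ 0.6474 -0.0552  0.1376] yaw 1.506 tilt [ 0.001  -0.0011] j [ 0.18  0.4  -0.22  1.56  0.09  1.19 -0.11] F [-1.17 -1.56  2.66] T [-0.295  0.074  0.364] w 0.0094
Tz [0.376 0.357 0.348 0.375 0.364] mean 0.364 F [-0.4 -1.1  1.7]
```

Call:
drive_tool --increments '[{"gripper": 0.005,"tx": 0,"ty": 0,"tz": 0.0002,"rx": 0,"ry": 0,"rz": 0.05},{"gripper": 0.005,"tx": 0,"ty": 0,"tz": 0.0002,"rx": 0,"ry": 0,"rz": 0.05}]'

```text
time_s: 29.27
eef_pos: [0.6473, -0.0552, 0.1374]
eef_rot: [0.747, 0.665, -0.0, 0.001]
contact_force: [-0.8, -0.8, 2.1]
gripper_width: 0.0097
```

```bash
python3 tq.py
```

```text
t 29.52 pos [ 0.6473 -0.0552  0.1374] yaw 1.457 tilt [ 0.0009 -0.0011] j [ 0.18  0.4  -0.21  1.56  0.09  1.19 -0.16] F [-1.67 -0.5   1.98] T [-0.129  0.207  0.396] w 0.0097
Tz [0.391 0.393 0.351 0.362 0.396] mean 0.379 F [-1.4 -0.7  1.6]
```

Call:
drive_tool --increments '[{"gripper": 0.005,"tx": 0,"ty": 0,"tz": 0.0002,"rx": 0,"ry": 0,"rz": 0.05},{"gripper": 0.005,"tx": 0,"ty": 0,"tz": 0.0002,"rx": 0,"ry": 0,"rz": 0.05}]'

```text
time_s: 29.68
eef_pos: [0.6473, -0.0552, 0.1372]
eef_rot: [0.763, 0.646, -0.0, 0.001]
contact_force: [-1.2, -0.6, 2.3]
gripper_width: 0.0094
```

```bash
python3 tq.py; python3 go.py .5368 .0117 .19 1.71
```

```text
t 29.93 pos [ 0.6473 -0.0553  0.1372] yaw 1.407 tilt [ 0.0009 -0.0011] j [ 0.17  0.4  -0.2   1.56  0.08  1.19 -0.21] F [-1.64 -1.    2.52] T [-0.121  0.419  0.406] w 0.0095
Tz [0.372 0.351 0.359 0.395 0.406] mean 0.377 F [-1.9 -0.7  1.9]
t 29.93 pos [ 0.6473 -0.0553  0.1372] yaw 1.407 tilt [ 0.0009 -0.0011] j [ 0.17  0.4  -0.2   1.56  0.08  1.19 -0.21] F [-1.64 -1.    2.52] T [-0.121  0.419  0.406] w 0.0095
d [ 0.048  -0.1199 -0.053 ] rv [ 0.0009  0.0011 -0.3031]
```

Call:
drive_tool --increments '[{"gripper": 0.025,"tx": 0,"ty": 0,"tz": 0,"rx": 0,"ry": 0,"rz": 0},{"gripper": 0.036,"tx": 0,"ty": 0,"tz": 0,"rx": 0,"ry": 0,"rz": 0},{"gripper": 0.036,"tx": 0,"ty": 0,"tz": -0.02,"rx": 0,"ry": 0,"rz": 0},{"gripper": 0.036,"tx": 0,"ty": 0,"tz": -0.05,"rx": 0,"ry": 0,"rz": 0},{"gripper": 0.036,"tx": 0.011,"ty": -0.028,"tz": -0.053,"rx": 0,"ry": 0,"rz": -0.1},{"gripper": 0.036,"tx": 0.023,"ty": -0.058,"tz": -0.053,"rx": 0,"ry": 0,"rz": -0.2},{"gripper": 0.036,"tx": 0.035,"ty": -0.088,"tz": -0.053,"rx": 0,"ry": 0,"rz": -0.3},{"gripper": 0.036,"tx": 0.045,"ty": -0.113,"tz": -0.053,"rx": 0,"ry": 0,"rz": -0.36},{"gripper": 0.036,"tx": 0.048,"ty": -0.12,"tz": -0.053,"rx": 0,"ry": 0,"rz": -0.36},{"gripper": 0.036,"tx": 0.048,"ty": -0.12,"tz": -0.053,"rx": 0,"ry": 0,"rz": -0.36}]'

```text
time_s: 30.77
eef_pos: [0.5361, 0.0132, 0.1906]
eef_rot: [0.634, 0.773, 0.0, 0.001]
contact_force: [1.6, 0.2, -0.6]
gripper_width: 0.0357
```

```bash
python3 tq.py;  python3 go.py .5366 .0117 .136 1.77; python3 - <<'E'
from bench import bot
import cv2
for n in("side",):
    c=bot.capture(n)["color"]
    i=c[150:250,190:290]
    cv2.imwrite(f"pics/l_{n}.png",cv2.resize(i,None,fx=6,fy=6,interpolation=cv2.INTER_CUBIC))
E
```

```text
t 31.02 pos [0.5379 0.0109 0.1898] yaw 1.764 tilt [ 0.0014 -0.0011] j [ 0.17  0.14 -0.3   1.77  0.05  1.23  0.05] F [0.09 0.26 0.1 ] T [-0.061 -0.092 -0.013] w 0.0359
Tz [ 0.001  0.003  0.002 -0.026 -0.013] mean -0.006 F [0.2 0.2 0. ]
t 31.02 pos [0.5379 0.0109 0.1898] yaw 1.764 tilt [ 0.0014 -0.0011] j [ 0.17  0.14 -0.3   1.77  0.05  1.23  0.05] F [0.09 0.26 0.1 ] T [-0.061 -0.092 -0.013] w 0.0359
d [ 0.0012 -0.0012  0.0538] rv [ 0.0011  0.0014 -0.0063]
```

View pics/l_side.png

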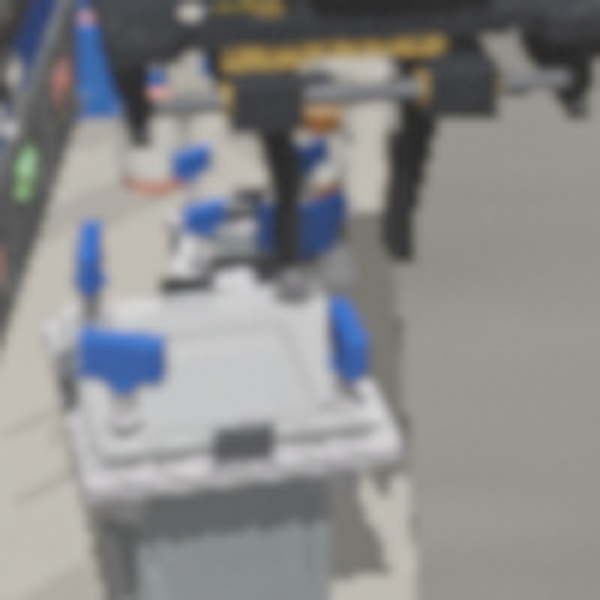

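Call:
drive_tool --increments '[{"gripper": 0.036,"tx": 0.0012,"ty": -0.001,"tz": 0.012,"rx": 0,"ry": 0,"rz": -0.006},{"gripper": 0.036,"tx": 0.0012,"ty": -0.001,"tz": 0.038,"rx": 0,"ry": 0,"rz": -0.006},{"gripper": 0.034,"tx": 0.0012,"ty": -0.001,"tz": 0.0535,"rx": 0,"ry": 0,"rz": -0.006},{"gripper": 0.02,"tx": 0.0012,"ty": -0.001,"tz": 0.0535,"rx": 0,"ry": 0,"rz": -0.006},{"gripper": 0.013,"tx": 0.0012,"ty": -0.001,"tz": 0.0535,"rx": 0,"ry": 0,"rz": -0.006},{"gripper": 0.005,"tx": 0.0012,"ty": -0.001,"tz": 0.0535,"rx": 0,"ry": 0,"rz": -0.006},{"gripper": 0.005,"tx": 0.0012,"ty": -0.001,"tz": 0.0535,"rx": 0,"ry": 0,"rz": -0.006},{"gripper": 0.005,"tx": 0.0012,"ty": -0.001,"tz": 0.0535,"rx": 0,"ry": 0,"rz": -0.006}]'

```text
time_s: 31.73
eef_pos: [0.5363, 0.0127, 0.1375]
eef_rot: [0.633, 0.774, 0.0, 0.001]
contact_force: [-2.3, -0.6, -0.2]
gripper_width: 0.0096
```

```bash
python3 tq.py
```

```text
t 31.98 pos [0.5362 0.0127 0.1371] yaw 1.772 tilt [ 0.0025 -0.0013] j [ 0.17  0.18 -0.3   1.84  0.06  1.13  0.04] F [ 0.37 -0.05  1.6 ] T [ 0.014 -0.249  0.102] w 0.0095
Tz [0.08  0.118 0.146 0.074 0.102] mean 0.104 F [-0.2  0.3  1.6]
```

Call:
drive_tool --increments '[{"gripper": 0.005,"tx": 0,"ty": 0,"tz": 0,"rx": 0,"ry": 0,"rz": 0.08},{"gripper": 0.005,"tx": 0,"ty": 0,"tz": 0,"rx": 0,"ry": 0,"rz": 0.12},{"gripper": 0.005,"tx": 0,"ty": 0,"tz": 0,"rx": 0,"ry": 0,"rz": 0.12}]'

```text
time_s: 32.23
eef_pos: [0.5362, 0.0127, 0.1369]
eef_rot: [0.678, 0.735, 0.0, 0.001]
contact_force: [0.7, -0.5, 1.1]
gripper_width: 0.0093
```

```bash
python3 tq.py
```

```text
t 32.48 pos [0.5362 0.0127 0.1368] yaw 1.653 tilt [ 0.0022 -0.0013] j [ 0.16  0.18 -0.29  1.84  0.06  1.12 -0.08] F [2.38 0.2  1.54] T [-0.166 -0.561  0.31 ] w 0.0099
Tz [0.29  0.298 0.331 0.333 0.31 ] mean 0.312 F [ 1.8 -0.   1.9]
```

Call:
drive_tool --increments '[{"gripper": 0.005,"tx": 0,"ty": 0,"tz": 0.0002,"rx": 0,"ry": 0,"rz": 0.08},{"gripper": 0.005,"tx": 0,"ty": 0,"tz": 0.0002,"rx": 0,"ry": 0,"rz": 0.08}]'

```text
time_s: 32.65
eef_pos: [0.5361, 0.0127, 0.1365]
eef_rot: [0.708, 0.706, 0.0, 0.001]
contact_force: [1.4, -0.1, 0.6]
gripper_width: 0.0097
```

```bash
python3 tq.py
```

```text
t 32.9 pos [0.5361 0.0127 0.1365] yaw 1.573 tilt [ 0.0019 -0.0012] j [ 0.15  0.18 -0.28  1.84  0.06  1.12 -0.15] F [2.59 0.09 1.85] T [-0.07  -0.725  0.356] w 0.0092
Tz [0.316 0.356 0.33  0.285 0.356] mean 0.328 F [ 2.4 -0.4  1.9]
```

Call:
drive_tool --increments '[{"gripper": 0.005,"tx": 0,"ty": 0,"tz": 0.0002,"rx": 0,"ry": 0,"rz": 0.06},{"gripper": 0.005,"tx": 0,"ty": 0,"tz": 0.0002,"rx": 0,"ry": 0,"rz": 0.06}]'

```text
time_s: 33.07
eef_pos: [0.5361, 0.0127, 0.1362]
eef_rot: [0.728, 0.685, 0.0, 0.001]
contact_force: [4.0, -1.9, 2.1]
gripper_width: 0.0095
```

```bash
python3 tq.py
```

```text
t 33.32 pos [0.536  0.0127 0.1362] yaw 1.513 tilt [ 0.0017 -0.0012] j [ 0.14  0.18 -0.28  1.84  0.06  1.12 -0.21] F [3.1  0.73 2.11] T [-0.05  -0.978  0.395] w 0.0095
Tz [0.323 0.383 0.388 0.376 0.395] mean 0.373 F [ 3.3 -0.2  2. ]
```

Call:
drive_tool --increments '[{"gripper": 0.005,"tx": 0,"ty": 0,"tz": 0.0002,"rx": 0,"ry": 0,"rz": 0.05},{"gripper": 0.005,"tx": 0,"ty": 0,"tz": 0.0002,"rx": 0,"ry": 0,"rz": 0.05}]'

```text
time_s: 33.48
eef_pos: [0.536, 0.0127, 0.136]
eef_rot: [0.745, 0.667, 0.0, 0.001]
contact_force: [3.8, -0.0, 3.2]
gripper_width: 0.0095
```

```bash
python3 tq.py
```

```text
t 33.73 pos [0.536  0.0127 0.136 ] yaw 1.463 tilt [ 0.0017 -0.0012] j [ 0.14  0.18 -0.27  1.84  0.06  1.12 -0.26] F [ 4.02 -0.35  2.27] T [-0.099 -1.123  0.429] w 0.0094
Tz [0.4   0.388 0.393 0.387 0.429] mean 0.399 F [3.7 0.1 1.9]
```

```bash
python3 go.py .6474 -.0552 .19 1.557
```

```text
t 33.73 pos [0.536  0.0127 0.136 ] yaw 1.463 tilt [ 0.0017 -0.0012] j [ 0.14  0.18 -0.27  1.84  0.06  1.12 -0.26] F [ 4.02 -0.35  2.27] T [-0.099 -1.123  0.429] w 0.0094
d [-0.0555  0.1182 -0.0537] rv [ 0.0018  0.0011 -0.094 ]
```

Call:
drive_tool --increments '[{"gripper": 0.025,"tx": 0,"ty": 0,"tz": 0,"rx": 0,"ry": 0,"rz": 0},{"gripper": 0.036,"tx": 0,"ty": 0,"tz": 0,"rx": 0,"ry": 0,"rz": 0},{"gripper": 0.036,"tx": 0,"ty": 0,"tz": -0.02,"rx": 0,"ry": 0,"rz": 0},{"gripper": 0.036,"tx": 0,"ty": 0,"tz": -0.05,"rx": 0,"ry": 0,"rz": 0},{"gripper": 0.036,"tx": -0.013,"ty": 0.028,"tz": -0.053,"rx": 0,"ry": 0,"rz": -0.05},{"gripper": 0.036,"tx": -0.027,"ty": 0.058,"tz": -0.053,"rx": 0,"ry": 0,"rz": -0.094},{"gripper": 0.036,"tx": -0.041,"ty": 0.088,"tz": -0.053,"rx": 0,"ry": 0,"rz": -0.094},{"gripper": 0.036,"tx": -0.053,"ty": 0.113,"tz": -0.053,"rx": 0,"ry": 0,"rz": -0.094},{"gripper": 0.036,"tx": -0.0555,"ty": 0.1182,"tz": -0.053,"rx": 0,"ry": 0,"rz": -0.094},{"gripper": 0.036,"tx": -0.0555,"ty": 0.1182,"tz": -0.053,"rx": 0,"ry": 0,"rz": -0.094},{"gripper": 0.036,"tx": -0.0555,"ty": 0.1182,"tz": -0.053,"rx": 0,"ry": 0,"rz": -0.094}]'

```text
time_s: 34.65
eef_pos: [0.6459, -0.0547, 0.188]
eef_rot: [0.712, 0.702, -0.001, -0.0]
contact_force: [0.2, 1.3, 0.7]
gripper_width: 0.0358
```

```bash
python3 tq.py;  python3 go.py .6474 -.0552 .1385 1.557
```

```text
t 34.9 pos [ 0.6465 -0.0544  0.1896] yaw 1.557 tilt [ 0.0014 -0.0012] j [ 0.19  0.36 -0.23  1.5   0.08  1.29 -0.06] F [-0.49  0.4  -0.08] T [ 0.038 -0.093  0.001] w 0.036
Tz [ 0.025 -0.033 -0.022 -0.015  0.001] mean -0.009 F [-0.3 -0.2 -0.1]
t 34.9 pos [ 0.6465 -0.0544  0.1896] yaw 1.557 tilt [ 0.0014 -0.0012] j [ 0.19  0.36 -0.23  1.5   0.08  1.29 -0.06] F [-0.49  0.4  -0.08] T [ 0.038 -0.093  0.001] w 0.036
d [-0.0007  0.0008  0.0511] rv [ 0.0014  0.0012 -0.0001]
```

Call:
drive_tool --increments '[{"gripper": 0.036,"tx": -0.0007,"ty": 0.0008,"tz": 0.012,"rx": 0.0014,"ry": 0.0012,"rz": 0},{"gripper": 0.036,"tx": -0.0007,"ty": 0.0008,"tz": 0.038,"rx": 0.0014,"ry": 0.0012,"rz": 0},{"gripper": 0.034,"tx": -0.0007,"ty": 0.0008,"tz": 0.051,"rx": 0.0014,"ry": 0.0012,"rz": 0},{"gripper": 0.02,"tx": -0.0007,"ty": 0.0008,"tz": 0.051,"rx": 0.0014,"ry": 0.0012,"rz": 0},{"gripper": 0.013,"tx": -0.0007,"ty": 0.0008,"tz": 0.051,"rx": 0.0014,"ry": 0.0012,"rz": 0},{"gripper": 0.005,"tx": -0.0007,"ty": 0.0008,"tz": 0.051,"rx": 0.0014,"ry": 0.0012,"rz": 0},{"gripper": 0.005,"tx": -0.0007,"ty": 0.0008,"tz": 0.051,"rx": 0.0014,"ry": 0.0012,"rz": 0},{"gripper": 0.005,"tx": -0.0007,"ty": 0.0008,"tz": 0.051,"rx": 0.0014,"ry": 0.0012,"rz": 0}]'

```text
time_s: 35.57
eef_pos: [0.6476, -0.056, 0.139]
eef_rot: [0.712, 0.702, -0.0, -0.0]
contact_force: [-6.4, -0.3, 0.0]
gripper_width: 0.0096
```

```bash
python3 tq.py
```

```text
t 35.82 pos [ 0.6475 -0.0559  0.1384] yaw 1.556 tilt [-0.001  0.   ] j [ 0.19  0.4  -0.22  1.56  0.09  1.2  -0.06] F [-4.59  1.22  1.41] T [0.171 1.099 0.054] w 0.0095
Tz [0.081 0.124 0.055 0.105 0.054] mean 0.084 F [-4.4  0.8  1.7]
```

Call:
drive_tool --increments '[{"gripper": 0.005,"tx": 0,"ty": 0,"tz": 0,"rx": 0,"ry": 0,"rz": 0.08},{"gripper": 0.005,"tx": 0,"ty": 0,"tz": 0,"rx": 0,"ry": 0,"rz": 0.14},{"gripper": 0.005,"tx": 0,"ty": 0,"tz": 0,"rx": 0,"ry": 0,"rz": 0.14}]'

```text
time_s: 36.07
eef_pos: [0.6474, -0.0559, 0.1381]
eef_rot: [0.761, 0.649, -0.001, -0.0]
contact_force: [-4.2, 0.4, 1.1]
gripper_width: 0.0093
```

```bash
python3 tq.py
```

```text
t 36.32 pos [ 0.6474 -0.056   0.1382] yaw 1.416 tilt [-0.0014 -0.0001] j [ 0.17  0.4  -0.2   1.56  0.08  1.2  -0.2 ] F [-5.2   1.8   0.82] T [0.084 1.12  0.427] w 0.0098
Tz [0.389 0.4   0.351 0.407 0.427] mean 0.395 F [-5.4  0.6  1.3]
```

```bash
python3 go.py .559 -.077 .19 3.05
```

```text
t 36.32 pos [ 0.6474 -0.056   0.1382] yaw 1.416 tilt [-0.0014 -0.0001] j [ 0.17  0.4  -0.2   1.56  0.08  1.2  -0.2 ] F [-5.2   1.8   0.82] T [0.084 1.12  0.427] w 0.0098
d [-0.0344 -0.0842 -0.0517] rv [-1.3000e-03 -8.0000e-04 -1.6336e+00]
```

Call:
drive_tool --increments '[{"gripper": 0.025,"tx": 0,"ty": 0,"tz": 0,"rx": 0,"ry": 0,"rz": 0},{"gripper": 0.036,"tx": 0,"ty": 0,"tz": 0,"rx": 0,"ry": 0,"rz": 0},{"gripper": 0.036,"tx": 0,"ty": 0,"tz": -0.02,"rx": 0,"ry": 0,"rz": -0.06},{"gripper": 0.036,"tx": 0,"ty": 0,"tz": -0.05,"rx": 0,"ry": 0,"rz": -0.18},{"gripper": 0.036,"tx": -0.011,"ty": -0.028,"tz": -0.053,"rx": 0,"ry": 0,"rz": -0.3},{"gripper": 0.036,"tx": -0.023,"ty": -0.056,"tz": -0.053,"rx": 0,"ry": 0,"rz": -0.42},{"gripper": 0.036,"tx": -0.033,"ty": -0.08,"tz": -0.053,"rx": 0,"ry": 0,"rz": -0.54},{"gripper": 0.036,"tx": -0.0344,"ty": -0.0842,"tz": -0.053,"rx": 0,"ry": 0,"rz": -0.66},{"gripper": 0.036,"tx": -0.0344,"ty": -0.0842,"tz": -0.053,"rx": 0,"ry": 0,"rz": -0.78},{"gripper": 0.036,"tx": -0.0344,"ty": -0.0842,"tz": -0.053,"rx": 0,"ry": 0,"rz": -0.9},{"gripper": 0.036,"tx": -0.0344,"ty": -0.0842,"tz": -0.053,"rx": 0,"ry": 0,"rz": -1.02},{"gripper": 0.036,"tx": -0.0344,"ty": -0.0842,"tz": -0.053,"rx": 0,"ry": 0,"rz": -1.14}]'

```text
time_s: 37.32
eef_pos: [0.5605, -0.0772, 0.1919]
eef_rot: [0.286, 0.958, 0.0, 0.001]
contact_force: [0.5, 0.3, 0.3]
gripper_width: 0.036
```

Call:
drive_tool --increments '[{"gripper": 0.036,"tx": 0,"ty": 0,"tz": 0,"rx": 0,"ry": 0,"rz": -0.12},{"gripper": 0.036,"tx": 0,"ty": 0,"tz": 0,"rx": 0,"ry": 0,"rz": -0.24},{"gripper": 0.036,"tx": 0,"ty": 0,"tz": 0,"rx": 0,"ry": 0,"rz": -0.36},{"gripper": 0.036,"tx": 0,"ty": 0,"tz": 0,"rx": 0,"ry": 0,"rz": -0.49},{"gripper": 0.036,"tx": 0,"ty": 0,"tz": 0,"rx": 0,"ry": 0,"rz": -0.49}]'

```text
time_s: 37.73
eef_pos: [0.5604, -0.0771, 0.1917]
eef_rot: [0.045, 0.999, 0.0, 0.001]
contact_force: [0.2, 0.0, -0.4]
gripper_width: 0.0362
```

```bash
python3 go.py .559 -.077 .14 3.05; python3 - <<'E'
from bench import bot
import cv2
for n in("side",):
    c=bot.capture(n)["color"]
    i=c[150:250,190:290]
    cv2.imwrite(f"pics/m_{n}.png",cv2.resize(i,None,fx=6,fy=6,interpolation=cv2.INTER_CUBIC))
E
```

```text
t 37.73 pos [ 0.5604 -0.0771  0.1917] yaw 3.052 tilt [ 0.0021 -0.    ] j [ 0.4   0.21 -0.39  1.7   0.08  1.25  1.47] F [ 0.23  0.01 -0.38] T [ 0.117 -0.133 -0.008] w 0.0362
d [ 0.0015 -0.      0.0517] rv [0.0002 0.0021 0.0016]
```

View pics/m_side.png

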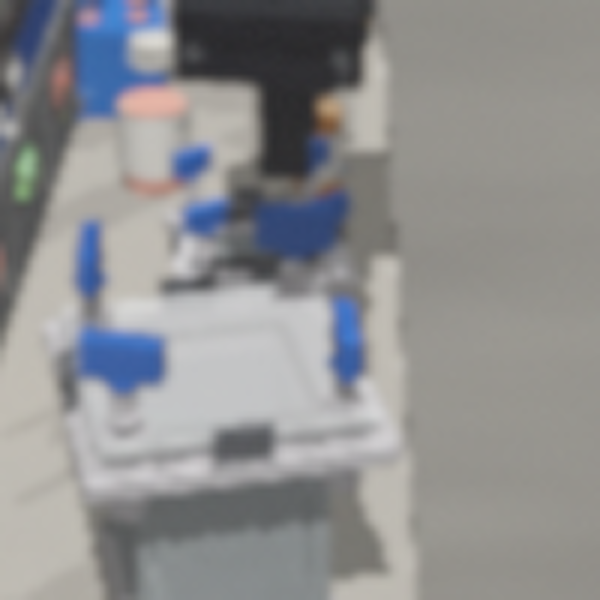

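br (90,255) and fl (345,340) have both turned, and the gripper is above fr (300,225). Tighten fr.

Call:
drive_tool --increments '[{"gripper": 0.036,"tx": 0.0015,"ty": 0,"tz": 0.012,"rx": 0,"ry": 0.002,"rz": 0},{"gripper": 0.036,"tx": 0.0015,"ty": 0,"tz": 0.038,"rx": 0,"ry": 0.002,"rz": 0},{"gripper": 0.034,"tx": 0.0015,"ty": 0,"tz": 0.051,"rx": 0,"ry": 0.002,"rz": 0},{"gripper": 0.02,"tx": 0.0015,"ty": 0,"tz": 0.051,"rx": 0,"ry": 0.002,"rz": 0},{"gripper": 0.013,"tx": 0.0015,"ty": 0,"tz": 0.051,"rx": 0,"ry": 0.002,"rz": 0},{"gripper": 0.005,"tx": 0.0015,"ty": 0,"tz": 0.051,"rx": 0,"ry": 0.002,"rz": 0},{"gripper": 0.005,"tx": 0.0015,"ty": 0,"tz": 0.051,"rx": 0,"ry": 0.002,"rz": 0},{"gripper": 0.005,"tx": 0.0015,"ty": 0,"tz": 0.051,"rx": 0,"ry": 0.002,"rz": 0}]'

```text
time_s: 38.45
eef_pos: [0.5588, -0.0768, 0.1412]
eef_rot: [0.048, 0.999, 0.0, -0.0]
contact_force: [0.9, 4.1, 0.2]
gripper_width: 0.0096
```

```bash
python3 go.py
```

```text
t 38.45 pos [ 0.5588 -0.0768  0.1412] yaw 3.045 tilt [-0.0002  0.0002] j [ 0.39  0.24 -0.38  1.76  0.1   1.15  1.45] F [0.92 4.11 0.2 ] T [ 1.22  -0.442 -0.016] w 0.0096
```

Call:
drive_tool --increments '[{"gripper": 0.005,"tx": 0,"ty": 0,"tz": 0,"rx": 0,"ry": 0,"rz": 0.1},{"gripper": 0.005,"tx": 0,"ty": 0,"tz": 0.0003,"rx": 0,"ry": 0,"rz": 0.2},{"gripper": 0.005,"tx": 0,"ty": 0,"tz": 0.0006,"rx": 0,"ry": 0,"rz": 0.3},{"gripper": 0.005,"tx": 0,"ty": 0,"tz": 0.001,"rx": 0,"ry": 0,"rz": 0.4},{"gripper": 0.005,"tx": 0,"ty": 0,"tz": 0.0014,"rx": 0,"ry": 0,"rz": 0.5},{"gripper": 0.005,"tx": 0,"ty": 0,"tz": 0.0018,"rx": 0,"ry": 0,"rz": 0.6},{"gripper": 0.005,"tx": 0,"ty": 0,"tz": 0.0022,"rx": 0,"ry": 0,"rz": 0.7},{"gripper": 0.005,"tx": 0,"ty": 0,"tz": 0.0026,"rx": 0,"ry": 0,"rz": 0.8},{"gripper": 0.005,"tx": 0,"ty": 0,"tz": 0.0026,"rx": 0,"ry": 0,"rz": 0.8}]'

```text
time_s: 39.2
eef_pos: [0.5585, -0.0772, 0.1382]
eef_rot: [0.435, 0.9, -0.0, -0.0]
contact_force: [0.7, -1.0, 0.9]
gripper_width: 0.0097
```

```bash
python3 tq.py
```

```text
t 39.45 pos [ 0.5584 -0.0772  0.1381] yaw 2.248 tilt [-0.001  -0.0002] j [ 0.31  0.24 -0.29  1.77  0.07  1.14  0.67] F [ 0.49 -1.27  1.89] T [-0.401 -0.298  0.176] w 0.0097
Tz [0.241 0.259 0.214 0.205 0.176] mean 0.219 F [ 0.6 -1.4  1.5]
```

Call:
drive_tool --increments '[{"gripper": 0.005,"tx": 0,"ty": 0,"tz": 0.0004,"rx": 0,"ry": 0,"rz": 0.1},{"gripper": 0.005,"tx": 0,"ty": 0,"tz": 0.0008,"rx": 0,"ry": 0,"rz": 0.2},{"gripper": 0.005,"tx": 0,"ty": 0,"tz": 0.0012,"rx": 0,"ry": 0,"rz": 0.3},{"gripper": 0.005,"tx": 0,"ty": 0,"tz": 0.0012,"rx": 0,"ry": 0,"rz": 0.3}]'

```text
time_s: 39.78
eef_pos: [0.5582, -0.0773, 0.1366]
eef_rot: [0.564, 0.826, -0.001, -0.001]
contact_force: [0.3, -3.2, 1.4]
gripper_width: 0.0098
```

```bash
python3 tq.py
```

```text
t 40.03 pos [ 0.5582 -0.0773  0.1365] yaw 1.948 tilt [-0.0016 -0.0001] j [ 0.28  0.24 -0.25  1.77  0.07  1.14  0.38] F [ 0.74 -2.62  1.67] T [-0.733 -0.349  0.219] w 0.0097
Tz [0.199 0.221 0.255 0.148 0.219] mean 0.209 F [ 0.9 -2.8  1.9]
```

Call:
drive_tool --increments '[{"gripper": 0.005,"tx": 0,"ty": 0,"tz": 0.0004,"rx": 0,"ry": 0,"rz": 0.1},{"gripper": 0.005,"tx": 0,"ty": 0,"tz": 0.0004,"rx": 0,"ry": 0,"rz": 0.1}]'

```text
time_s: 40.2
eef_pos: [0.5581, -0.0773, 0.136]
eef_rot: [0.605, 0.796, -0.001, -0.001]
contact_force: [-0.0, -3.9, 2.8]
gripper_width: 0.0095
```

```bash
python3 tq.py
```

```text
t 40.45 pos [ 0.5581 -0.0772  0.136 ] yaw 1.848 tilt [-0.0019 -0.0001] j [ 0.27  0.24 -0.24  1.78  0.06  1.14  0.28] F [ 1.31 -5.08  1.36] T [-1.046 -0.435  0.269] w 0.0095
Tz [0.262 0.236 0.238 0.238 0.269] mean 0.248 F [ 1.2 -4.1  2.2]
```

Call:
drive_tool --increments '[{"gripper": 0.005,"tx": 0,"ty": 0,"tz": 0.0004,"rx": 0,"ry": 0,"rz": 0.08},{"gripper": 0.005,"tx": 0,"ty": 0,"tz": 0.0004,"rx": 0,"ry": 0,"rz": 0.08}]'

```text
time_s: 40.62
eef_pos: [0.558, -0.0772, 0.1356]
eef_rot: [0.636, 0.772, -0.001, -0.001]
contact_force: [0.8, -4.3, 2.4]
gripper_width: 0.0094
```

```bash
python3 tq.py
```

```text
t 40.87 pos [ 0.5581 -0.0772  0.1356] yaw 1.769 tilt [-0.002  -0.0002] j [ 0.26  0.24 -0.23  1.78  0.06  1.14  0.21] F [ 1.23 -5.43  1.7 ] T [-1.187 -0.33   0.263] w 0.0095
Tz [0.302 0.289 0.237 0.295 0.263] mean 0.277 F [ 1.2 -5.1  2. ]
```

Call:
drive_tool --increments '[{"gripper": 0.005,"tx": -0.0008,"ty": 0,"tz": 0.0003,"rx": 0,"ry": 0,"rz": 0.08},{"gripper": 0.005,"tx": -0.0008,"ty": 0,"tz": 0.0003,"rx": 0,"ry": 0,"rz": 0.08}]'

```text
time_s: 41.03
eef_pos: [0.558, -0.0774, 0.1352]
eef_rot: [0.665, 0.746, -0.001, -0.001]
contact_force: [0.3, -2.8, 2.8]
gripper_width: 0.0093
```

```bash
python3 tq.py
```

```text
t 41.28 pos [ 0.558  -0.0774  0.1352] yaw 1.688 tilt [-0.0025  0.0005] j [ 0.25  0.24 -0.22  1.78  0.06  1.14  0.13] F [-0.7  -1.99  1.85] T [-0.455  0.029  0.303] w 0.0096
Tz [0.301 0.27  0.309 0.337 0.303] mean 0.304 F [-0.2 -2.3  2.3]
```

Call:
drive_tool --increments '[{"gripper": 0.005,"tx": 0,"ty": 0,"tz": 0.0003,"rx": 0,"ry": 0,"rz": 0.06},{"gripper": 0.005,"tx": 0,"ty": 0,"tz": 0.0003,"rx": 0,"ry": 0,"rz": 0.06}]'

```text
time_s: 41.45
eef_pos: [0.558, -0.0774, 0.1349]
eef_rot: [0.688, 0.726, -0.001, -0.001]
contact_force: [-1.4, -1.3, 3.0]
gripper_width: 0.0099
```

```bash
python3 tq.py
```

```text
t 41.7 pos [ 0.558  -0.0774  0.1349] yaw 1.628 tilt [-0.0026  0.0005] j [ 0.25  0.24 -0.22  1.78  0.05  1.14  0.07] F [-1.19 -0.68  2.05] T [-0.205  0.247  0.321] w 0.0095
Tz [0.292 0.338 0.311 0.328 0.321] mean 0.318 F [-1.1 -1.7  2.5]
```

Call:
drive_tool --increments '[{"gripper": 0.005,"tx": 0,"ty": 0,"tz": 0.0003,"rx": 0,"ry": 0,"rz": 0.07},{"gripper": 0.005,"tx": 0,"ty": 0,"tz": 0.0003,"rx": 0,"ry": 0,"rz": 0.07}]'

```text
time_s: 41.87
eef_pos: [0.558, -0.0774, 0.1345]
eef_rot: [0.713, 0.701, -0.001, -0.001]
contact_force: [-1.3, -1.3, 2.4]
gripper_width: 0.0096
```

```bash
python3 tq.py
```

```text
t 42.12 pos [ 0.558  -0.0774  0.1346] yaw 1.558 tilt [-0.0025  0.0005] j [ 0.24  0.24 -0.21  1.78  0.05  1.14  0.  ] F [-2.8   0.43  3.1 ] T [0.056 0.493 0.371] w 0.0094
Tz [0.329 0.285 0.323 0.353 0.371] mean 0.332 F [-2.2 -0.3  2.5]
```

Call:
drive_tool --increments '[{"gripper": 0.005,"tx": 0,"ty": 0,"tz": 0.0002,"rx": 0,"ry": 0,"rz": 0.05},{"gripper": 0.005,"tx": 0,"ty": 0,"tz": 0.0002,"rx": 0,"ry": 0,"rz": 0.05}]'

```text
time_s: 42.28
eef_pos: [0.558, -0.0774, 0.1344]
eef_rot: [0.73, 0.683, -0.001, -0.001]
contact_force: [-1.1, -0.2, 2.9]
gripper_width: 0.0097
```

```bash
python3 tq.py
```

```text
t 42.53 pos [ 0.5579 -0.0774  0.1343] yaw 1.507 tilt [-0.0027  0.0004] j [ 0.24  0.24 -0.2   1.78  0.05  1.13 -0.05] F [-3.58 -0.12  2.89] T [0.095 0.694 0.323] w 0.0098
Tz [0.373 0.358 0.347 0.348 0.323] mean 0.35 F [-3.3  0.6  2.5]
```

Call:
drive_tool --increments '[{"gripper": 0.005,"tx": 0,"ty": 0,"tz": 0.0002,"rx": 0,"ry": 0,"rz": 0.06},{"gripper": 0.005,"tx": 0,"ty": 0,"tz": 0.0002,"rx": 0,"ry": 0,"rz": 0.06}]'

```text
time_s: 42.7
eef_pos: [0.5579, -0.0775, 0.1341]
eef_rot: [0.75, 0.661, -0.001, -0.001]
contact_force: [-2.7, 1.2, 3.3]
gripper_width: 0.0098
```

```bash
python3 tq.py; python3 tq.py;  python3 go.py .626 .0347 .19 2.94
```

```text
t 42.95 pos [ 0.5579 -0.0775  0.1341] yaw 1.447 tilt [-0.0027  0.0004] j [ 0.23  0.24 -0.2   1.78  0.05  1.13 -0.11] F [-5.07  0.7   3.34] T [0.376 1.027 0.375] w 0.0095
Tz [0.347 0.356 0.351 0.355 0.375] mean 0.357 F [-4.6  1.1  3.1]
t 43.2 pos [ 0.5579 -0.0775  0.1341] yaw 1.447 tilt [-0.0027  0.0004] j [ 0.23  0.24 -0.2   1.78  0.05  1.13 -0.11] F [-5.51  2.32  2.59] T [0.432 1.017 0.354] w 0.0098
Tz [0.339 0.399 0.425 0.392 0.354] mean 0.382 F [-5.   2.   2.8]
t 43.2 pos [ 0.5579 -0.0775  0.1341] yaw 1.447 tilt [-0.0027  0.0004] j [ 0.23  0.24 -0.2   1.78  0.05  1.13 -0.11] F [-5.51  2.32  2.59] T [0.432 1.017 0.354] w 0.0098
d [ 0.1197  0.0535 -0.056 ] rv [-0.0022 -0.0021 -1.4934]
```

Call:
drive_tool --increments '[{"gripper": 0.025,"tx": 0,"ty": 0,"tz": 0,"rx": 0,"ry": 0,"rz": 0},{"gripper": 0.036,"tx": 0,"ty": 0,"tz": 0,"rx": 0,"ry": 0,"rz": 0},{"gripper": 0.036,"tx": 0,"ty": 0,"tz": -0.02,"rx": 0,"ry": 0,"rz": -0.06},{"gripper": 0.036,"tx": 0,"ty": 0,"tz": -0.05,"rx": 0,"ry": 0,"rz": -0.18},{"gripper": 0.036,"tx": 0.024,"ty": 0.011,"tz": -0.056,"rx": 0,"ry": 0,"rz": -0.3},{"gripper": 0.036,"tx": 0.052,"ty": 0.023,"tz": -0.056,"rx": 0,"ry": 0,"rz": -0.42},{"gripper": 0.036,"tx": 0.08,"ty": 0.036,"tz": -0.056,"rx": 0,"ry": 0,"rz": -0.54},{"gripper": 0.036,"tx": 0.108,"ty": 0.048,"tz": -0.056,"rx": 0,"ry": 0,"rz": -0.66},{"gripper": 0.036,"tx": 0.1197,"ty": 0.0535,"tz": -0.056,"rx": 0,"ry": 0,"rz": -0.78},{"gripper": 0.036,"tx": 0.1197,"ty": 0.0535,"tz": -0.056,"rx": 0,"ry": 0,"rz": -0.9},{"gripper": 0.036,"tx": 0.1197,"ty": 0.0535,"tz": -0.056,"rx": 0,"ry": 0,"rz": -1.02},{"gripper": 0.036,"tx": 0.1197,"ty": 0.0535,"tz": -0.056,"rx": 0,"ry": 0,"rz": -1.14}]'

```text
time_s: 44.2
eef_pos: [0.6273, 0.0346, 0.1901]
eef_rot: [0.271, 0.962, 0.0, -0.0]
contact_force: [0.3, 0.1, 0.1]
gripper_width: 0.0363
```

Call:
drive_tool --increments '[{"gripper": 0.036,"tx": 0,"ty": 0,"tz": 0,"rx": 0,"ry": 0,"rz": -0.12},{"gripper": 0.036,"tx": 0,"ty": 0,"tz": 0,"rx": 0,"ry": 0,"rz": -0.24},{"gripper": 0.036,"tx": 0,"ty": 0,"tz": 0,"rx": 0,"ry": 0,"rz": -0.353},{"gripper": 0.036,"tx": 0,"ty": 0,"tz": 0,"rx": 0,"ry": 0,"rz": -0.353}]'

```text
time_s: 44.53
eef_pos: [0.6271, 0.0341, 0.1902]
eef_rot: [0.099, 0.995, 0.0, -0.0]
contact_force: [0.7, 0.4, -1.0]
gripper_width: 0.0358
```

```bash
python3 go.py .626 .0347 .142 2.94; python3 - <<'E'
from bench import bot
import cv2
for n in("side",):
    c=bot.capture(n)["color"]
    i=c[150:250,190:290]
    cv2.imwrite(f"pics/n_{n}.png",cv2.resize(i,None,fx=6,fy=6,interpolation=cv2.INTER_CUBIC))
E
```

```text
t 44.53 pos [0.6271 0.0341 0.1902] yaw 2.944 tilt [-0.0006  0.0005] j [ 0.23  0.34 -0.45  1.54  0.15  1.29  1.14] F [ 0.68  0.38 -1.01] T [ 0.072 -0.165  0.014] w 0.0358
d [0.0011 0.0004 0.0482] rv [ 0.0004 -0.0007  0.0036]
```

View pics/n_side.png

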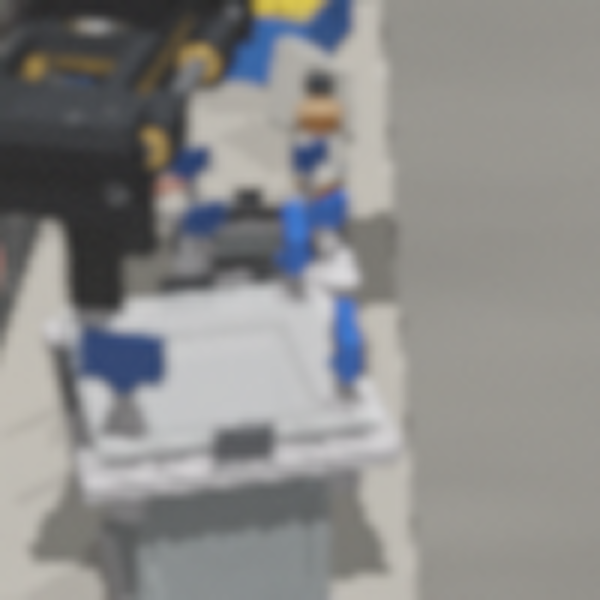

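fr (295,235) is done and the gripper is above bl (122,355). Next is bl, the last screw.

Call:
drive_tool --increments '[{"gripper": 0.036,"tx": 0.0011,"ty": 0.0004,"tz": 0.012,"rx": 0,"ry": 0,"rz": 0},{"gripper": 0.036,"tx": 0.0011,"ty": 0.0004,"tz": 0.036,"rx": 0,"ry": 0,"rz": 0},{"gripper": 0.034,"tx": 0.0011,"ty": 0.0004,"tz": 0.049,"rx": 0,"ry": 0,"rz": 0},{"gripper": 0.02,"tx": 0.0011,"ty": 0.0004,"tz": 0.049,"rx": 0,"ry": 0,"rz": 0},{"gripper": 0.013,"tx": 0.0011,"ty": 0.0004,"tz": 0.049,"rx": 0,"ry": 0,"rz": 0},{"gripper": 0.005,"tx": 0.0011,"ty": 0.0004,"tz": 0.049,"rx": 0,"ry": 0,"rz": 0},{"gripper": 0.005,"tx": 0.0011,"ty": 0.0004,"tz": 0.049,"rx": 0,"ry": 0,"rz": 0},{"gripper": 0.005,"tx": 0.0011,"ty": 0.0004,"tz": 0.049,"rx": 0,"ry": 0,"rz": 0}]'

```text
time_s: 45.25
eef_pos: [0.6258, 0.0348, 0.1422]
eef_rot: [0.101, 0.995, -0.0, -0.0]
contact_force: [-1.6, -5.9, 0.8]
gripper_width: 0.0097
```

```bash
python3 go.py
```

```text
t 45.25 pos [0.6258 0.0348 0.1422] yaw 2.938 tilt [-0.0005 -0.0002] j [ 0.22  0.38 -0.44  1.61  0.17  1.2   1.11] F [-1.58 -5.89  0.76] T [-1.042  0.032  0.074] w 0.0097
```

Call:
drive_tool --increments '[{"gripper": 0.005,"tx": 0,"ty": 0,"tz": 0,"rx": 0,"ry": 0,"rz": 0.1},{"gripper": 0.005,"tx": 0,"ty": 0,"tz": 0.0003,"rx": 0,"ry": 0,"rz": 0.2},{"gripper": 0.005,"tx": 0,"ty": 0,"tz": 0.0006,"rx": 0,"ry": 0,"rz": 0.3},{"gripper": 0.005,"tx": 0,"ty": 0,"tz": 0.001,"rx": 0,"ry": 0,"rz": 0.4},{"gripper": 0.005,"tx": 0,"ty": 0,"tz": 0.0014,"rx": 0,"ry": 0,"rz": 0.5},{"gripper": 0.005,"tx": 0,"ty": 0,"tz": 0.0018,"rx": 0,"ry": 0,"rz": 0.6},{"gripper": 0.005,"tx": 0,"ty": 0,"tz": 0.0022,"rx": 0,"ry": 0,"rz": 0.7},{"gripper": 0.005,"tx": 0,"ty": 0,"tz": 0.0026,"rx": 0,"ry": 0,"rz": 0.8},{"gripper": 0.005,"tx": 0,"ty": 0,"tz": 0.0026,"rx": 0,"ry": 0,"rz": 0.8}]'

```text
time_s: 46.0
eef_pos: [0.6257, 0.0345, 0.1392]
eef_rot: [0.483, 0.876, -0.0, -0.0]
contact_force: [1.3, -1.1, -0.0]
gripper_width: 0.0095
```

```bash
python3 tq.py
```

```text
t 46.25 pos [0.6256 0.0346 0.139 ] yaw 2.141 tilt [-0.0011 -0.0002] j [ 0.12  0.36 -0.31  1.61  0.12  1.19  0.35] F [ 0.62 -3.15  0.95] T [-0.582 -0.48   0.21 ] w 0.0096
Tz [0.262 0.217 0.211 0.207 0.21 ] mean 0.221 F [ 0.9 -2.5  1.2]
```

Head at −1.00 with free torque only. Continuing.

Call:
drive_tool --increments '[{"gripper": 0.005,"tx": 0,"ty": 0,"tz": 0.0004,"rx": 0,"ry": 0,"rz": 0.1},{"gripper": 0.005,"tx": 0,"ty": 0,"tz": 0.0008,"rx": 0,"ry": 0,"rz": 0.2},{"gripper": 0.005,"tx": 0,"ty": 0,"tz": 0.001,"rx": 0,"ry": 0,"rz": 0.28},{"gripper": 0.005,"tx": 0,"ty": 0,"tz": 0.001,"rx": 0,"ry": 0,"rz": 0.28}]'

```text
time_s: 46.58
eef_pos: [0.6256, 0.0346, 0.1379]
eef_rot: [0.599, 0.8, -0.0, -0.0]
contact_force: [1.2, -3.7, 1.6]
gripper_width: 0.0094
```

```bash
python3 tq.py
```

```text
t 46.83 pos [0.6256 0.0346 0.1378] yaw 1.861 tilt [-0.0013 -0.0001] j [ 0.09  0.36 -0.27  1.62  0.1   1.18  0.09] F [ 1.65 -4.04  1.9 ] T [-0.953 -0.759  0.259] w 0.0094
Tz [0.24  0.221 0.212 0.21  0.259] mean 0.228 F [ 2.2 -3.8  1.6]
```

Call:
drive_tool --increments '[{"gripper": 0.005,"tx": 0,"ty": 0,"tz": 0.0003,"rx": 0,"ry": 0,"rz": 0.08},{"gripper": 0.005,"tx": 0,"ty": 0,"tz": 0.0003,"rx": 0,"ry": 0,"rz": 0.08}]'

```text
time_s: 47.0
eef_pos: [0.6255, 0.0346, 0.1374]
eef_rot: [0.631, 0.776, -0.0, -0.001]
contact_force: [2.6, -4.1, 0.5]
gripper_width: 0.0095
```

```bash
python3 tq.py
```

```text
t 47.25 pos [0.6255 0.0346 0.1374] yaw 1.782 tilt [-0.0015 -0.0002] j [ 0.08  0.36 -0.26  1.62  0.1   1.18  0.01] F [ 1.88 -4.22  1.51] T [-1.028 -0.818  0.219] w 0.0097
Tz [0.241 0.264 0.219 0.241 0.219] mean 0.237 F [ 2.9 -4.6  1.4]
```

Call:
drive_tool --increments '[{"gripper": 0.005,"tx": 0,"ty": 0,"tz": 0.0003,"rx": 0,"ry": 0,"rz": 0.08},{"gripper": 0.005,"tx": 0,"ty": 0,"tz": 0.0003,"rx": 0,"ry": 0,"rz": 0.08}]'

```text
time_s: 47.42
eef_pos: [0.6255, 0.0346, 0.1371]
eef_rot: [0.661, 0.75, -0.001, -0.0]
contact_force: [2.4, -4.9, 0.7]
gripper_width: 0.0099
```

```bash
python3 tq.py
```

```text
t 47.67 pos [0.6255 0.0346 0.1371] yaw 1.702 tilt [-0.0015 -0.0003] j [ 0.07  0.36 -0.24  1.62  0.09  1.18 -0.06] F [ 2.17 -4.83  0.77] T [-1.092 -0.781  0.292] w 0.0092
Tz [0.303 0.282 0.298 0.259 0.292] mean 0.287 F [ 2.8 -4.7  1.5]
```

Call:
drive_tool --increments '[{"gripper": 0.005,"tx": -0.0007,"ty": 0.0003,"tz": 0.0003,"rx": 0,"ry": 0,"rz": 0.08},{"gripper": 0.005,"tx": -0.0007,"ty": 0.0003,"tz": 0.0003,"rx": 0,"ry": 0,"rz": 0.08}]'

```text
time_s: 47.83
eef_pos: [0.6255, 0.0345, 0.1366]
eef_rot: [0.69, 0.724, -0.001, -0.001]
contact_force: [1.5, -3.0, 1.5]
gripper_width: 0.0095
```

```bash
python3 tq.py
```

```text
t 48.08 pos [0.6255 0.0345 0.1366] yaw 1.621 tilt [-0.0022  0.0003] j [ 0.06  0.36 -0.23  1.62  0.09  1.18 -0.14] F [ 1.07 -3.48  2.05] T [-0.696 -0.459  0.301] w 0.01
Tz [0.339 0.255 0.325 0.288 0.301] mean 0.302 F [ 1.2 -3.1  1.8]
```

Call:
drive_tool --increments '[{"gripper": 0.005,"tx": 0,"ty": 0,"tz": 0.0002,"rx": 0,"ry": 0,"rz": 0.06},{"gripper": 0.005,"tx": 0,"ty": 0,"tz": 0.0002,"rx": 0,"ry": 0,"rz": 0.06}]'

```text
time_s: 48.25
eef_pos: [0.6255, 0.0345, 0.1365]
eef_rot: [0.712, 0.702, -0.001, -0.001]
contact_force: [0.9, -3.1, 1.2]
gripper_width: 0.0096
```

```bash
python3 tq.py
```

```text
t 48.5 pos [0.6255 0.0345 0.1364] yaw 1.56 tilt [-0.0022  0.0003] j [ 0.05  0.36 -0.22  1.62  0.08  1.18 -0.2 ] F [ 0.49 -2.22  1.98] T [-0.576 -0.373  0.314] w 0.0096
Tz [0.313 0.383 0.286 0.34  0.314] mean 0.327 F [ 0.8 -2.5  2.1]
```

Call:
drive_tool --increments '[{"gripper": 0.005,"tx": 0,"ty": 0,"tz": 0.0002,"rx": 0,"ry": 0,"rz": 0.07},{"gripper": 0.005,"tx": 0,"ty": 0,"tz": 0.0002,"rx": 0,"ry": 0,"rz": 0.07}]'

```text
time_s: 48.67
eef_pos: [0.6255, 0.0345, 0.1362]
eef_rot: [0.736, 0.677, -0.001, -0.001]
contact_force: [1.1, -3.0, 1.7]
gripper_width: 0.0095
```

```bash
python3 tq.py
```

```text
t 48.92 pos [0.6255 0.0344 0.1362] yaw 1.49 tilt [-0.0022  0.0003] j [ 0.04  0.36 -0.21  1.62  0.08  1.18 -0.27] F [ 0.02 -1.69  0.77] T [-0.45  -0.304  0.381] w 0.0094
Tz [0.406 0.37  0.4   0.36  0.381] mean 0.383 F [ 0.4 -2.3  2.1]
```

Call:
drive_tool --increments '[{"gripper": 0.005,"tx": 0,"ty": 0,"tz": 0.0002,"rx": 0,"ry": 0,"rz": 0.05},{"gripper": 0.005,"tx": 0,"ty": 0,"tz": 0.0002,"rx": 0,"ry": 0,"rz": 0.05}]'

```text
time_s: 49.08
eef_pos: [0.6255, 0.0345, 0.136]
eef_rot: [0.753, 0.658, -0.001, -0.001]
contact_force: [1.1, -1.7, 2.2]
gripper_width: 0.0099
```

```bash
python3 tq.py;python3 tq.py
```

```text
t 49.33 pos [0.6255 0.0345 0.136 ] yaw 1.44 tilt [-0.0023  0.0003] j [ 0.04  0.35 -0.2   1.62  0.08  1.18 -0.31] F [ 0.49 -1.8   2.13] T [-0.499 -0.203  0.328] w 0.0095
Tz [0.397 0.373 0.42  0.343 0.328] mean 0.372 F [ 0.6 -2.1  2.1]
t 49.58 pos [0.6255 0.0345 0.136 ] yaw 1.439 tilt [-0.0023  0.0003] j [ 0.04  0.35 -0.2   1.62  0.08  1.18 -0.32] F [ 0.47 -0.54  2.88] T [-0.472 -0.118  0.36 ] w 0.0096
Tz [0.354 0.391 0.385 0.39  0.36 ] mean 0.376 F [ 0.2 -1.1  2.2]
```

All four are at about 0.37–0.40 N m, with nearly equal final head angles. Release and retreat.

Call:
drive_tool --increments '[{"gripper": 0.025,"tx": 0,"ty": 0,"tz": 0,"rx": 0,"ry": 0,"rz": 0},{"gripper": 0.036,"tx": 0,"ty": 0,"tz": 0,"rx": 0,"ry": 0,"rz": 0},{"gripper": 0.036,"tx": 0,"ty": 0,"tz": -0.02,"rx": 0,"ry": 0,"rz": 0},{"gripper": 0.036,"tx": 0,"ty": 0,"tz": -0.05,"rx": 0,"ry": 0,"rz": 0},{"gripper": 0.036,"tx": 0,"ty": 0,"tz": -0.085,"rx": 0,"ry": 0,"rz": 0},{"gripper": 0.036,"tx": -0.02,"ty": -0.02,"tz": -0.12,"rx": 0,"ry": 0,"rz": 0},{"gripper": 0.036,"tx": -0.03,"ty": -0.05,"tz": -0.13,"rx": 0,"ry": 0,"rz": 0},{"gripper": 0.036,"tx": -0.04,"ty": -0.08,"tz": -0.13,"rx": 0,"ry": 0,"rz": 0},{"gripper": 0.036,"tx": -0.05,"ty": -0.11,"tz": -0.13,"rx": 0,"ry": 0,"rz": 0},{"gripper": 0.036,"tx": -0.06,"ty": -0.14,"tz": -0.13,"rx": 0,"ry": 0,"rz": 0},{"gripper": 0.036,"tx": -0.06,"ty": -0.16,"tz": -0.13,"rx": 0,"ry": 0,"rz": 0},{"gripper": 0.036,"tx": -0.06,"ty": -0.16,"tz": -0.13,"rx": 0,"ry": 0,"rz": 0}]'

```text
time_s: 50.58
eef_pos: [0.4563, -0.0039, 0.2668]
eef_rot: [0.752, 0.659, -0.001, -0.001]
contact_force: [0.9, 0.8, -0.0]
gripper_width: 0.036
```

```bash
python3 go.py; python3 f.py|cut -c1-110; python3 - <<'E'
from bench import bot
import cv2,numpy as np
for n in("top","side"):
    c=bot.capture(n)["color"]
    cv2.imwrite(f"pics/z_{n}_full.png",cv2.resize(c,(800,600)))
    i=c[120:240,190:320] if n=="top" else c[150:250,190:290]
    cv2.imwrite(f"pics/z_{n}.png",cv2.resize(i,None,fx=5,fy=5,interpolation=cv2.INTER_CUBIC))
for q in("bottle","oil","timer1","pen"):
    print(q,[np.round(d["xyz"],3) for d in bot.mark_of("top",q)][:1],[np.round(d["xyz"],3) for d in bot.mark_of("side",q)][:2])
E
```

```text
t 50.58 pos [ 0.4563 -0.0039  0.2668] yaw 1.438 tilt [-0.0022  0.0002] j [ 0.12 -0.07 -0.2   1.83 -0.01  1.38 -0.21] F [ 0.9   0.79 -0.04] T [-0.022 -0.22  -0.016] w 0.036
fl (['top'], array([ 0.4823,  0.1351,  0.157 , -0.2825]), np.float64(0.0)) (['side'], array([0.5361, 0.0208, 0
fr (['top'], array([ 0.555 , -0.0776,  0.158 ,  1.5524]), np.float64(6.9)) (['side'], array([ 0.5571, -0.0675,
bl (['top'], array([0.6235, 0.0354, 0.1574, 1.5481]), np.float64(9.2)) (['side'], array([ 0.6254,  0.0394,  0.
br (['top'], array([ 0.6434, -0.0545,  0.1614,  1.5456]), np.float64(10.1)) (['side'], array([ 0.6482, -0.0494
bottle [array([ 0.65 , -0.425,  0.   ])] [array([ 0.649, -0.427,  0.   ]), array([ 0.589, -0.022,  0.119])]
oil [array([ 0.548, -0.423, -0.001])] [array([ 0.549, -0.426,  0.001])]
timer1 [array([ 0.648, -0.426,  0.002])] [array([ 0.556, -0.511, -0.   ])]
pen [array([ 0.59 , -0.025, -0.   ])] [array([0.42 , 0.259, 0.003]), array([ 0.59 , -0.022,  0.109])]
```

View pics/z_top.png

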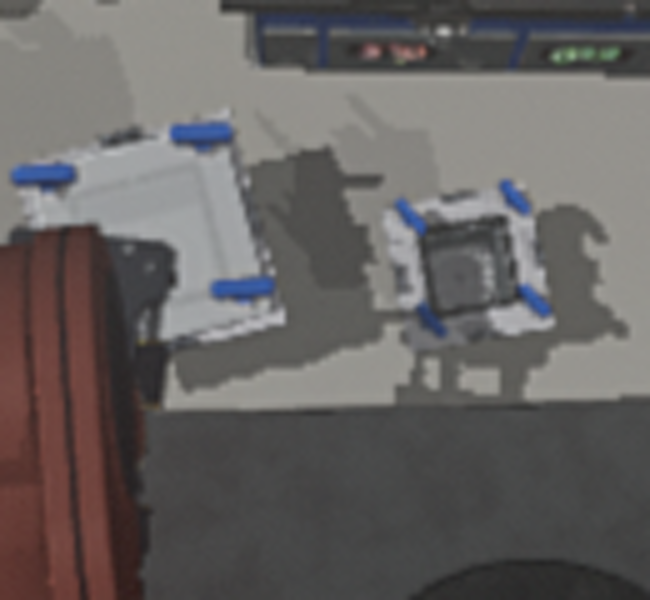

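View pics/z_side.png

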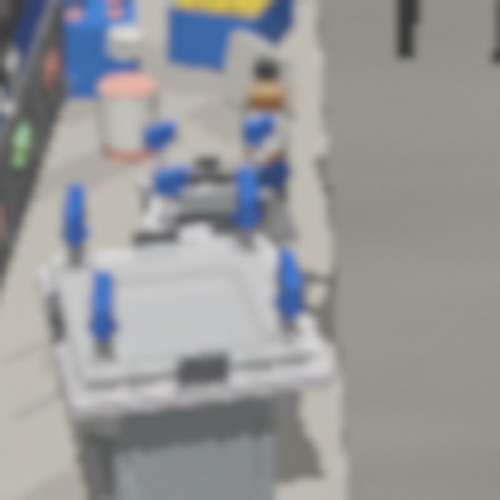

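All visible heads sit at the same angle (top fits 1.55, 1.55 and 1.55 rad; fl shows the same in the side view). The cover looks level and the bystanders haven't moved. Handing in.

```bash
python3 -c "
from bench import bot
print(bot.close_job())"
```

```text
the job is handed in; nothing more can be done
None
```

I tightened all four screws on the larger chamber in two rounds and handed the job in at about 51 s. `close_job` gives no verdict, so I can't confirm that it passed.

- **Round 1:** I turned fl and br, then fr and bl. From the tool angles, each turned about 0.7–0.8 rad.
- **Round 2:** I turned each screw until the torque climbed on the hard seat. fl and br came first, then fr and bl. I paused fl just short of its seat, because its corner was tilting the cover, brought br home, and then finished fl.

**Last checks**
- **Torque:** the final averages were fl 0.40, br 0.395 (rechecked after fl was tight), fr 0.37 and bl 0.375 N m. By the given figures that is about 28–35 N of clamp force each.
- **Head angles:** fr, bl and br fit to 1.55 rad in the top view. The arm hid fl there, but the side view shows it standing the same way.
- **Cover and gripper:** the cover looks level in the side view, and the gripper was clear of everything.
- **Bystanders:** in the side view, bottle, oil, timer and pen are where they started, to within about 5 mm.

**What disagreed or was not checked**
- The torque rose at about 0.3 N m per rad on br's seat, below the stated 0.55. Readings had about 0.02 N m of noise or drift, so I stopped on the averages.
- The top-view network mislabelled the timer and pen in the last picture; the side view placed both correctly.
- I did not recheck fl, fr or bl after tightening. The cover's tilt was only judged by eye.

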